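# Strip the shipping guard off the penlight rail, load it and ring the bell

### The arm

A 7-joint arm with a two-finger parallel gripper is mounted at the origin on the work surface; the furniture and walls round the work are solid. World frame = base frame: x ahead of the robot, y to its left, z up, the work surface at z = 0. Lengths are in m, angles in rad, forces in N, time in s.
With the tool pointing down it reaches from about 0.4 to 0.9 m from the base axis. Payload 5.6 kg.
Tool frame: the origin (TCP) lies on the centre line of the jaws, within the pads' length; the fingertips stand ctrl.tcp_to_tips ahead of it and the grasp point (between the pads) lies 3 mm ahead of it (ctrl.tcp_to_tips is the distance from the TCP to the fingertips, in m); z points along the fingers, y is the line along which they close (so a half turn about z gives the same grasp; the last joint's range is limited). The gripper opens to 92 mm and grips with 3 to 60 N. Pads are 20 mm wide; open, the fingers measure 128 mm over their backs; the gripper's body (75 mm by 189 mm) begins 69 mm behind the grasp point.
Start: joints at [1.285, 0.468, -0.012, 1.603, 0.006, 1.071, -0.056], TCP at [0.156, -0.631, 0.237] pointing down, gripper open.
Joint ranges: [-2.53, 2.53], [-0.31, 2.02], [-1.57, 1.55], [0.28, 2.44], [-1.29, 4.43], [0.15, 1.84], [-2.92, 2.92]. Speed limits (rad/s): [2.57, 2.57, 3.14, 3.14, 3.14, 3.14, 3.14].

### API

Orientations are given as a 3x3 rotation matrix whose columns are the frame's x, y, z axes.
In Python, from cell import ctrl gives the robot as it stands.
- The arm moves only by the tool apply_moves, never from a script. Its arguments are lists of equal length, an entry for each row: "rotation": the turn, a rotation vector about the tool's x, y, z in degrees, a list of three; "xyz": the shift along the tool's x, y, z in cm, a list of three; "hand": the opening, from -1 (shut) to 1 (fully open). A call has 1 to 20 rows; each row is the pose to reach, as a shift and turn from the pose commanded when the call began, along the tool's axes at that moment; what a row does not reach only later rows make up. A row lasts 1/12 s, in which the tool goes at most 41.7 mm and 7.16 degrees, less where a joint would pass 70% of its speed; a pose out of reach is approached as far as the arm can. A call with a gripper value outside its range is refused whole. The fingers move at their own pace and stop on an object; "force" is the grip in N (left out, the last holds). Time passes only in rows, so rows that repeat a pose let the fingers close. It gives the time, the measured TCP pose, the force, the opening and the grip force at its end, in the units of the state.
- ctrl.state(): the state, without advancing time (a new reading comes with each control period).
- ctrl.snapshot(name): name is "side" or "top" or "wrist"; returns (picture, depth): 400x640x3 uint8, red, green, blue; 400x640 float32, m along the optical axis (not along the pixel's ray), 0 where there is no reading.
- ctrl.get_calibration(name): a dict with "mtx" (3x3 intrinsics, pixels), "T" (4x4, takes a point from camera to world coordinates); the wrist camera has in their place "hand_eye" (4x4, takes a point from camera to tool coordinates, whose origin is the TCP and whose axes are the flange's). Camera axes: x right, y down, z forward; pixel columns grow to the right and rows downward; lengths in m; the calibration is good to about 2 mm. The wrist camera is an equidistant fisheye: a pixel r from the principal point sees the ray r / f radians off the axis. A picture is of the moment at which its call begins: read the wrist's pose just before it. get_calibration takes no time and is no camera call.
- ctrl.close_job(): hands the job in; it is judged then, once.
Trained networks look in the newest picture that a camera, given by its name, has taken for a name from the list of things; names that differ only in an ending like _2 or _b are one class to them, and where a whole thing is asked for, a point or a joint stands for the part that bears it (a point fixed in the world has none). Each returns a list of dicts, best first, with "p" (0 to 1); they miss things now and then, are a little off and sometimes report something else, mostly with a low value. They report only what shows in the picture. A call takes as long as a camera call.
- ctrl.masks_of(camera, thing): "region" (400x640 bool, what is visible of it) and "box" ([centre column, centre row, width, height] in pixels, round what is visible of it).
The state is a dict: "t": time; "q": joint angles; "qd": joint speeds; "effort": joint torques, N m; "tool_pos": TCP position; "tcp_rot": TCP orientation; "force": force on the tool from outside, world axes, zero at the start; "moment": the same for the moment, N m; "grip_width": finger opening in m; "gripper_force": force on a finger pad.
Only numpy, scipy, OpenCV 4.12 (cv2) and the standard library are available. Lean on these libraries where they do the work, as an engineer would, in place of code of your own. Each camera call takes 0.05 s, during which the arm holds its last target. There are 200 camera calls.

### The job

Unpack the penlight rail on the desk: take the hand nut, then the spacer, then the angle guard off its stud, and lay all three in the long grey tray. Then press every penlight lying on the desk sideways into a clip place of its own on the rail until it snaps fully home in both clips. When all are home, press the desk bell's plunger down to its stop and let it go; leave everything else on the desk alone.

Things in the scene. Friction and masses are not known exactly. Their poses are not given: they have to be found in the camera images.
- rail: the clip rail, fixed: aluminium base 344 mm long (its y), 10 mm thick, from x=-35 to +40 mm, and in front a 200 mm long apron out to x=-99 mm. Origin on the desk below the middle clip place; x points away from the robot, into the clips, z up. Three clip places 114 mm apart along y, each of two black clips 12 mm wide and 78 mm high, 34 mm to either side of the place's centre
- stud (a point): top of the upright stud, 75 mm above the desk, on the rail's apron at x=-62, y=+50 mm in the rail's frame; 10 mm in diameter. Everything on it is already backed off and lifts straight up
- slot0 (a point): right-hand (-y) clip place: centre of a seated barrel, 52 mm above the desk; axes as the rail's. Each clip opens toward -x: fixed ledge below (top z=43 mm, lead-in slope at its front, x=-22 mm), fixed stop behind, sprung jaw above with its nose over the mouth at x=-9 mm. 56 mm free between the two clips, open down to the base, for fingers
- slot1 (a point): middle clip place, alike. A barrel set at x=-32 mm or farther out and pushed along +x at z=52 mm lifts both noses 4 mm and snaps in behind them at x=0; about 7 N in all; the noses then hold it against the stop
- slot2 (a point): left-hand (+y) clip place, alike
- guard: angle guard of steel, 150 g, lying on the rail's apron (underside 10 mm above the desk) and blocking the clip mouths: a flat plate 50 mm deep (x), 190 mm long (y), 8 mm thick with an 18 mm hole at y=+50 mm, and an upright flange 8 mm thick, 190 mm long and 64 mm high along its back edge. Origin on the underside, at the middle of its length, 1 mm behind the middle of the plate; the flange's middle plane is at x=+28 mm, and its upper edge can be pinched at y=0
- spacer: grey square tube, 32x32 mm outside, 26 mm high, 14 mm square bore, 50 g, standing on the guard round the stud, below the nut. Origin at its centre; x and y square to its sides, z along the bore
- nut: dark steel six-sided hand nut, 38 mm across flats, 24 mm high, 14 mm bore, 60 g, on top of the spacer round the stud. Origin at its centre, z along the bore; two of its flats face its own +y and -y, the others every 60 degrees
- tray: long shallow grey tray, fixed, 320 mm (its x) by 118 mm (its y) outside, 16 mm high, walls and floor about 4 mm; origin on the desk below its centre, z up
- light0: a penlight: round barrel 18 mm in diameter, 108 mm long, with a square black ribbed grip block 24x24 mm and 36 mm long at its middle, 45 g; lies on its grip block on the desk (its axis 12 mm up). Origin at its centre, y along the barrel. All penlights are alike, either way round and any of the four sides of the grip up will do. There are 2 or 3 of them; an absent one reads None
- light1: a penlight: round barrel 18 mm in diameter, 108 mm long, with a square black ribbed grip block 24x24 mm and 36 mm long at its middle, 45 g; lies on its grip block on the desk (its axis 12 mm up). Origin at its centre, y along the barrel. All penlights are alike, either way round and any of the four sides of the grip up will do. There are 2 or 3 of them; an absent one reads None
- light2: a penlight: round barrel 18 mm in diameter, 108 mm long, with a square black ribbed grip block 24x24 mm and 36 mm long at its middle, 45 g; lies on its grip block on the desk (its axis 12 mm up). Origin at its centre, y along the barrel. All penlights are alike, either way round and any of the four sides of the grip up will do. There are 2 or 3 of them; an absent one reads None
- plunger_top (a point): top of the desk bell's plunger head (22 mm across), 54 mm above the desk at rest; the bell is a steel dome 72 mm across
- plunger (a joint): travel of the bell's plunger: 0 at rest, 0.008 m fully down at its stop; sprung, about 5 N at the stop, comes up by itself
- mug: bystander: mug with grey dots, 82x114 mm, 91 mm high, standing behind the rail; origin on its underside
- jar: bystander: small jar, 47 mm across and 98 mm high, standing behind the rail; origin on its underside

How it is judged:
On the way, in this order (a step that is already met when the one before it is completed fails the run):
1. the nut is taken off the stud (horizontal distance between nut and stud above 0.03 m), for 0.1 s.
2. then the spacer is taken off the stud (horizontal distance between spacer and stud above 0.03 m), for 0.1 s.
3. then the guard is taken off the stud (distance of guard from where it was at the start of the episode above 0.1 m), for 0.1 s.
4. then every penlight is snapped home in a clip place (((x of light0 in the frame of slot0 between -0.004 and 0.004 m and y of light0 in the frame of slot0 between -0.01 and 0.01 m and z of light0 in the frame of slot0 between -0.004 and 0.004 m and angle between the y axis of light0 and the y axis of rail, either way round below 0.1 rad) or (x of light0 in the frame of slot1 between -0.004 and 0.004 m and y of light0 in the frame of slot1 between -0.01 and 0.01 m and z of light0 in the frame of slot1 between -0.004 and 0.004 m and angle between the y axis of light0 and the y axis of rail, either way round below 0.1 rad) or (x of light0 in the frame of slot2 between -0.004 and 0.004 m and y of light0 in the frame of slot2 between -0.01 and 0.01 m and z of light0 in the frame of slot2 between -0.004 and 0.004 m and angle between the y axis of light0 and the y axis of rail, either way round below 0.1 rad)) and ((x of light1 in the frame of slot0 between -0.004 and 0.004 m and y of light1 in the frame of slot0 between -0.01 and 0.01 m and z of light1 in the frame of slot0 between -0.004 and 0.004 m and angle between the y axis of light1 and the y axis of rail, either way round below 0.1 rad) or (x of light1 in the frame of slot1 between -0.004 and 0.004 m and y of light1 in the frame of slot1 between -0.01 and 0.01 m and z of light1 in the frame of slot1 between -0.004 and 0.004 m and angle between the y axis of light1 and the y axis of rail, either way round below 0.1 rad) or (x of light1 in the frame of slot2 between -0.004 and 0.004 m and y of light1 in the frame of slot2 between -0.01 and 0.01 m and z of light1 in the frame of slot2 between -0.004 and 0.004 m and angle between the y axis of light1 and the y axis of rail, either way round below 0.1 rad)) and ((x of light2 in the frame of slot0 between -0.004 and 0.004 m and y of light2 in the frame of slot0 between -0.01 and 0.01 m and z of light2 in the frame of slot0 between -0.004 and 0.004 m and angle between the y axis of light2 and the y axis of rail, either way round below 0.1 rad) or (x of light2 in the frame of slot1 between -0.004 and 0.004 m and y of light2 in the frame of slot1 between -0.01 and 0.01 m and z of light2 in the frame of slot1 between -0.004 and 0.004 m and angle between the y axis of light2 and the y axis of rail, either way round below 0.1 rad) or (x of light2 in the frame of slot2 between -0.004 and 0.004 m and y of light2 in the frame of slot2 between -0.01 and 0.01 m and z of light2 in the frame of slot2 between -0.004 and 0.004 m and angle between the y axis of light2 and the y axis of rail, either way round below 0.1 rad))), for 0.2 s.
5. then the bell's plunger is pressed to its stop (value of joint plunger above 0.0068 m), for 0.1 s.
At the end, for the whole second after the job is handed in: nut, spacer and guard lie inside the tray, low and at rest (the guard's long side level within 10 degrees); every penlight present is at a clip place, within 4 mm of home in depth and height, 10 mm along its length, parallel to the rail within 0.1 rad, at rest; the plunger is up again (all of step 4 and x of nut in the frame of tray between -0.15 and 0.15 m and y of nut in the frame of tray between -0.053 and 0.053 m and z of nut in the frame of tray between -0.002 and 0.032 m and x of spacer in the frame of tray between -0.15 and 0.15 m and y of spacer in the frame of tray between -0.053 and 0.053 m and z of spacer in the frame of tray between -0.002 and 0.032 m and x of guard in the frame of tray between -0.08 and 0.08 m and y of guard in the frame of tray between -0.05 and 0.05 m and z of guard in the frame of tray between -0.002 and 0.045 m and angle between guard's own y axis and vertical above 1.4 rad and linear speed of each of nut, spacer, guard, light0, light1, light2 below 0.02 m/s and value of joint plunger below 0.002 m); the robot touches nothing.
It fails at once if the mug is moved more than 40 mm or tipped over (distance of mug from where it was at the start of the episode above 0.04 m or angle between mug's own z axis and vertical above 0.5 rad).
It fails at once if the jar is moved more than 40 mm or tipped over (distance of jar from where it was at the start of the episode above 0.04 m or angle between jar's own z axis and vertical above 0.5 rad).
Of light0, light1, light2 only 2 to 3 are there at a start; the rules pass over those that are not, and their reading is None.
At some moment in a run one of light0, light1, light2 may be knocked a few centimetres aside while the robot is not near it.
Once in a run the grip may slacken for a moment while it holds something.
It also fails if it takes over 192 s, if anything falls off the work surface, if the arm or the gripper's body presses on something with over 40 N, if the wrist force passes 120 N, or if a joint passes its speed limit or range.

## Working session

There is one attempt and no reset: what is moved stays moved. The work goes in short steps, Python scripts to look and compute and a tool call to move; the robot and the scene stay as the last step left them, time stands still between calls to the robot, and variables do not carry over. Pictures are saved under pics/ and viewed, at most 14 in all, crops included, and the job is handed in when it is done.

Besides the shell and the picture viewer there is one more tool, called after ">>>" by a JSON object that holds its "fn" and its "kwargs", one argument or row to a line. apply_moves: Moves the arm, as the interface text tells. Its arguments: {"type":"object","properties":{"rotation":{"type":"array"},"xyz":{"type":"array"},"hand":{"type":"array"},"force":{"type":"number"}},"required":["rotation","xyz","hand"]}

```bash
mkdir -p pics; ls; cat > h.py <<'E'
import numpy as np, cv2
from cell import ctrl
def snap(c,name=None):
    st=ctrl.state(); p,d=ctrl.snapshot(c)
    if name: cv2.imwrite(f'pics/{name}.png',p[:,:,::-1])
    return p,d,st
def camT(c,st):
    k=ctrl.get_calibration(c)
    if 'T' in k: return np.array(k['mtx']),np.array(k['T'])
    T=np.eye(4);T[:3,:3]=st['tcp_rot'];T[:3,3]=st['tool_pos']
    return np.array(k['mtx']),T@np.array(k['hand_eye'])
def cloud(c,d,st):
    """world xyz per pixel (400,640,3), nan where none"""
    K,T=camT(c,st); v,u=np.mgrid[:400,:640].astype(float)
    x=(u-K[0,2])/K[0,0]; y=(v-K[1,2])/K[1,1]
    if c=='wrist':
        r=np.hypot(x,y)+1e-9; s=np.tan(np.minimum(r,1.5))/r; x,y=x*s,y*s
    z=np.where(d>0,d,np.nan)
    P=np.stack([x*z,y*z,z],-1)
    return P@T[:3,:3].T+T[:3,3]
def find(c,P,thing,n=1):
    out=[]
    for m in ctrl.masks_of(c,thing)[:n]:
        q=P[m['region']]; q=q[~np.isnan(q[:,0])]
        out.append((m['p'],np.round(m['box']),q,m['region']))
    return out
def rect(q):
    r=cv2.minAreaRect((q[:,:2]*1000).astype(np.float32)); return np.round(np.r_[r[0],r[1],r[2]],1)
def tool(target,R=None):
    """world target -> tool shift in cm"""
    st=ctrl.state(); return np.round((np.array(target)-st['tool_pos'])@np.array(st['tcp_rot'])*100,2)
E
cat > a.py <<'E'
from h import *
st=ctrl.state(); print(st['tool_pos'],np.round(st['tcp_rot'],3).tolist(),ctrl.tcp_to_tips,st['grip_width'])
for c in ['top','side']:
    p,d,st=snap(c,c+'0'); P=cloud(c,d,st); 
    np.save(c+'0.npy',P)
    for t,n in [('rail',1),('stud',1),('guard',1),('spacer',1),('nut',1),('tray',1),('light0',4),('plunger_top',1),('mug',1),('jar',1)]:
        for f in find(c,P,t,n):
            q=f[2]
            if len(q)<5: print(c,t,f[0],'few');continue
            print(c,t,round(f[0],2),f[1],'med',np.round(np.median(q,0)*1000),'zmax',np.round(np.percentile(q[:,2],[5,97])*1000),'rect',rect(q),len(q))
E
python3 a.py
```

```text
pics
[ 0.15606732 -0.63040982  0.23564384] [[0.971, 0.24, -0.001], [0.24, -0.971, 0.002], [-0.0, -0.002, -1.0]] 0.022 0.09209363750271768
top rail 0.66 [263. 178. 137.  58.] med [625. 183.  12.] zmax [ 7. 77.] rect [595.9 182.5 342.5 143.7  87.4] 3973
top stud 0.83 [262. 178. 141.  62.] med [623. 182.  11.] zmax [ 5. 77.] rect [596.3 184.9 348.8 148.3  87.2] 4359
top guard 0.85 [261. 187.  84.  28.] med [568. 172.  19.] zmax [15. 75.] rect [568.8 183.2 190.   69.5  87.4] 1911
top nut 0.57 [238. 189.  21.  20.] med [561. 232.  67.] zmax [52. 72.] rect [562.1 233.4  39.3  37.3  10. ] 233
top tray 0.77 [417. 204.  54. 132.] med [ 540. -197.    4.] zmax [ 1. 17.] rect [ 541.8 -197.1  127.5  322.8   89.5] 6388
top light0 0.87 [312. 244.  37.  24.] med [428.  62.  21.] zmax [12. 27.] rect [429.4  58.7  25.  105.6  34.3] 368
top light0 0.65 [261. 243.  39.  29.] med [426. 179.  21.] zmax [ 9. 26.] rect [426.4 180.4 109.5  26.1  61.5] 399
top light0 0.58 [359. 251.  42.  26.] med [419. -58.  21.] zmax [ 9. 27.] rect [419.  -59.2 106.1  26.3  65. ] 382
top mug 0.66 [325. 112.  37.  45.] med [
[... 758 characters left out ...]
1
side tray 0.98 [316. 297. 185.  50.] med [ 545. -197.    3.] zmax [ 1. 14.] rect [ 538.9 -183.9  141.2  325.8   89. ] 8553
side light0 0.76 [258. 255.  35.  36.] med [416. -71.  17.] zmax [ 0. 23.] rect [409.5 -58.9 109.7  43.5  72.4] 456
side light0 0.57 [270. 224.  27.  27.] med [428.  49.  18.] zmax [ 6. 23.] rect [426.2  58.   23.2 111.4  32. ] 261
side light0 0.57 [274. 198.  24.  20.] med [428. 172.  16.] zmax [ 3. 23.] rect [428.  180.8 111.5  23.8  65.6] 234
side mug 0.92 [405. 215.  50.  46.] med [744.  16.  59.] zmax [ 9. 88.] rect [762.9  54.2 157.8 108.1  70. ] 1653
side jar 0.64 [337. 198.  58.  79.] med [620.  99.  18.] zmax [ 5. 75.] rect [602.1 446.7 929.8 139.1  87.7] 2061
```

```bash
cat > b.py <<'E'
from h import *
im=cv2.imread('pics/top0.png')[80:330,180:520]; cv2.imwrite('pics/top0c.png',cv2.resize(im,(782,575),interpolation=cv2.INTER_CUBIC))
P=np.load('top0.npy')
def sel(lo,hi,z0,z1):
    m=(P[...,0]>lo[0])&(P[...,0]<hi[0])&(P[...,1]>lo[1])&(P[...,1]<hi[1])&(P[...,2]>z0)&(P[...,2]<z1); return P[m]
# rail base pts, clips
for n,a in [('clips',sel((.56,-.05),(.70,.40),.07,.085)),('base',sel((.60,-.05),(.70,.40),.006,.016)),('nut',sel((.53,.2),(.60,.27),.055,.075)),('flange',sel((.58,.0),(.62,.35),.068,.078))]:
    print(n,len(a),rect(a),np.round(a.mean(0)*1000,1))
E
python3 b.py
```

```text
clips 708 [603.5 182.4 307.8  88.8  87.8] [612.6 184.6  74.5]
base 2283 [645.2 161.8  98.9 423.9   1.6] [629.4 154.4  10.5]
nut 345 [568.9 236.5  69.2  51.9  86.1] [571.1 233.6  68.1]
flange 375 [600.  178.8  39.5 300.3   0. ] [592.7 170.2  72.9]
```

View pics/top0c.png

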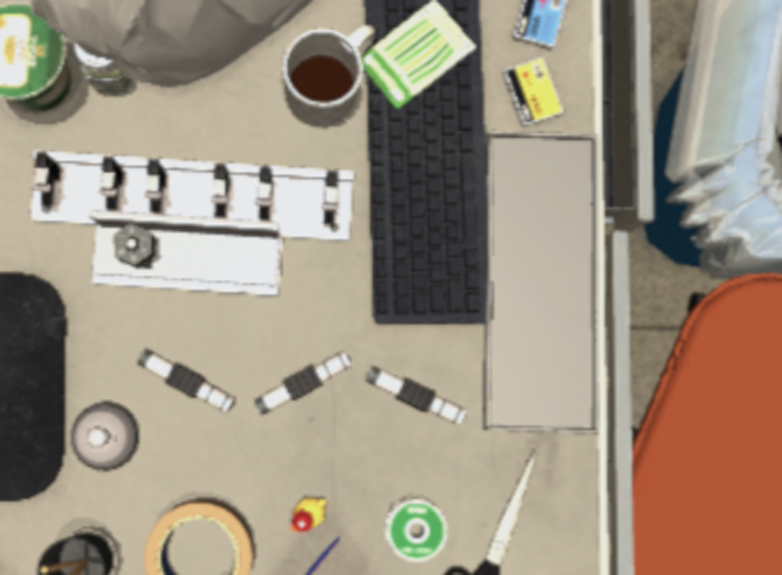

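>>> {"fn": "apply_moves", "kwargs": {
  "rotation": [
    [0,0,-20],
    [0,0,-40],
    [0,0,-40],
    [0,0,-40],
    [0,0,-40],
    [0,0,-40],
    [0,0,-40],
    [0,0,-40],
    [0,0,-40],
    [0,0,-40],
    [0,0,-40],
    [0,0,-74],
    [0,0,-74],
    [0,0,-74],
    [0,0,-74],
    [0,0,-74],
    [0,0,-74],
    [0,0,-74],
    [0,0,-74],
    [0,0,-74]
  ],
  "xyz": [
    [42,-28,-4],
    [42,-28,-4],
    [42,-28,-4],
    [42,-28,-4],
    [42,-28,-4],
    [42,-28,-4],
    [42,-28,-4],
    [42,-28,-4],
    [42,-28,-4],
    [42,-28,-4],
    [42,-28,-4],
    [58,-69,-4],
    [58,-69,-4],
    [58,-69,-4],
    [58,-69,-4],
    [58,-69,-4],
    [58,-69,-4],
    [58,-69,-4],
    [58,-69,-4],
    [58,-69,-4]
  ],
  "hand": [1,1,1,1,1,1,1,1,1,1,1,1,1,1,1,1,1,1,1,1]
}}

```text
t: 2.77
tool_pos: [0.534, 0.0767, 0.2761]
tcp_rot: [[0.037, 0.999, 0.001], [0.999, -0.037, -0.0], [-0.0, 0.001, -1.0]]
force: [0.8, -0.2, 0.2]
grip_width: 0.092
gripper_force: 0.0
```

```bash
cat >> h.py <<'E'
def plan(target,yaw=None):
    """shift (cm) and turn (deg about tool z) to world target; yaw = heading of tool x, deg. Tool down."""
    st=ctrl.state(); R=np.array(st['tcp_rot']); s=np.array(target)-st['tool_pos']
    cur=np.degrees(np.arctan2(R[1,0],R[0,0])); turn=0 if yaw is None else -((yaw-cur+180)%360-180)
    print('plan',target,'shift',np.round(s@R*100,2),'turn',round(turn,1),'yaw now',round(cur,1),'tilt',np.round(R[:,2],3),'q7',round(st['q'][6],2))
E
python3 - <<'E'
from h import *
print(np.round(ctrl.get_calibration('wrist')['hand_eye'],3),ctrl.get_calibration('wrist')['mtx'])
P=np.load('top0.npy')
m=(P[...,0]>.28)&(P[...,0]<.44)&(P[...,1]>.22)&(P[...,1]<.36)&(P[...,2]>.05); print(np.round(P[m],3).mean(0),m.sum())
m=(P[...,2]>.070)&(P[...,2]<.085)&(P[...,0]>.605)&(P[...,0]<.68)&(P[...,1]>-.02)&(P[...,1]<.4)
q=P[m]*1000
o=np.argsort(q[:,1]); q=q[o]; br=np.where(np.diff(q[:,1])>8)[0]
for s in np.split(q,br+1): print(np.round(s.mean(0),1),np.round(s.min(0)),np.round(s.max(0)),len(s))
E
```

```text
[[-0.    -0.966 -0.26   0.073]
 [ 1.    -0.    -0.001 -0.   ]
 [ 0.001 -0.26   0.966 -0.149]
 [ 0.     0.     0.     1.   ]] [[309.70691629   0.         321.96189561]
 [  0.         309.70691629 199.44919086]
 [  0.           0.           1.        ]]
[0.3688     0.26463636 0.05272727] 55
[626.1  33.5  75.2] [609.  27.  70.] [641.  39.  81.] 62
[629.3 101.3  75.1] [612.  95.  70.] [644. 106.  81.] 67
[631.6 147.2  75.1] [616. 141.  70.] [646. 153.  82.] 68
[634.4 214.8  74.9] [617. 209.  70.] [649. 221.  80.] 66
[636.1 260.7  75.1] [620. 254.  70.] [650. 268.  82.] 68
[639.1 328.2  75. ] [623. 322.  70.] [654. 336.  83.] 69
```

```bash
cat > c.py <<'E'
from h import *
p,d,st=snap('wrist','w1'); P=cloud('wrist',d,st); np.save('w1.npy',P)
for t,n in [('guard',1),('spacer',1),('nut',1),('light0',4),('plunger_top',1)]:
    for f in find('wrist',P,t,n):
        q=f[2]
        if len(q)<5: continue
        zt=np.percentile(q[:,2],97); top=q[q[:,2]>zt-.006]
        print(t,round(f[0],2),f[1],'z',np.round(np.percentile(q[:,2],[5,97])*1000),'rect',rect(q),'top rect',rect(top),np.round(top.mean(0)*1000,1),len(q),len(top))
m=(P[...,2]>.070)&(P[...,2]<.085)&(P[...,0]>.605)&(P[...,0]<.68)&(P[...,1]>-.02)&(P[...,1]<.4)
q=P[m]*1000
q=q[np.argsort(q[:,1])]; br=np.where(np.diff(q[:,1])>8)[0]
for s in np.split(q,br+1): print(np.round(s.mean(0),1),np.round(s.min(0)),np.round(s.max(0)),len(s))
E
python3 c.py
```

```text
guard 0.72 [346.  89.  54. 162.] z [18. 75.] rect [567.2 191.6 212.7  69.2  87.8] top rect [565.5 185.1 189.   51.2  87.7] [586.3 183.6  74.5] 6271 1161
nut 0.94 [343.  45.  37.  38.] z [53. 70.] rect [563.2 237.2  44.   40.7   8. ] top rect [561.9 235.7  41.   37.8   8.5] [561.7 235.2  68.8] 881 771
light0 0.97 [241.  99.  42.  77.] z [ 2. 26.] rect [422.9 182.4 112.8  32.5  65.3] top rect [426.9 183.1 107.7  24.2  61.4] [427.4 183.4  23.2] 1304 872
light0 0.77 [248. 186.  52.  71.] z [11. 26.] rect [426.   59.3  28.8 109.7  31.6] top rect [427.5  60.6  24.  108.1  30.9] [427.4  61.7  23.1] 1196 803
light0 0.54 [482.  27.  52.  45.] z [  7. 100.] rect [767.9 299.8 129.3  41.8  55.4] top rect [745.1 279.4  44.7  15.5  66.6] [744.7 278.5  98.3] 1279 262
light0 0.42 [363. 109. 109. 219.] z [ 9. 78.] rect [596.3 162.8 314.2 150.2  88.5] top rect [599.7 155.  246.4  91.4  87.5] [624.9 163.9  76.1] 11979 1238
plunger_top 0.58 [187.  38.  11.  16.] z [37. 56.] rect [362.4 270.   21.4  33.2  53.5] top rect [368.1 266.1  20.8  19.3  45.4] [368.5 265.6  53.7] 197 175
[624.1  36.7  75. ] [608.  30.  70.] [640.  42.  80.] 281
[626.6 104.   75.1] [610.  97.  70.] [643. 110.  80.] 313
[628.1 149.6  75.4] [612. 144.  70.] [645. 155.  81.] 283
[632.  216.9  75.3] [615. 210.  70.] [648. 224.  81.] 299
[634.  262.3  75.3] [617. 256.  70.] [650. 269.  81.] 282
```

View pics/w1.png

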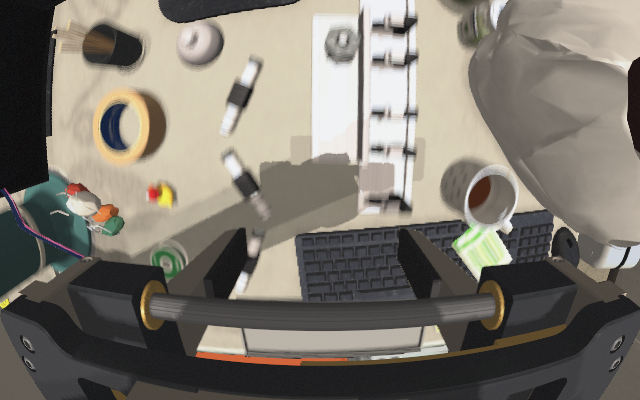

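>>> {"fn": "apply_moves", "kwargs": {
  "rotation": [
    [0,0,19.5],
    [0,0,19.5],
    [0,0,19.5],
    [0,0,19.5],
    [0,0,19.5],
    [0,0,19.5],
    [0,0,19.5]
  ],
  "xyz": [
    [15.9,2.2,11],
    [15.9,2.2,11],
    [15.9,2.2,11],
    [15.9,2.2,11],
    [15.9,2.2,11],
    [15.9,2.2,11],
    [15.9,2.2,11]
  ],
  "hand": [1,1,1,1,1,1,1]
}}

```text
t: 3.65
tool_pos: [0.5611, 0.2324, 0.1641]
tcp_rot: [[0.368, 0.93, -0.003], [0.93, -0.368, -0.001], [-0.002, -0.002, -1.0]]
force: [0.2, -0.8, 0.4]
grip_width: 0.0921
gripper_force: 0.0
```

```bash
cat > d.py <<'E'
from h import *
p,d,st=snap('wrist','w2'); P=cloud('wrist',d,st); np.save('w2.npy',P)
print(st['tool_pos'])
for t,n in [('nut',1),('spacer',1),('stud',1)]:
    for f in find('wrist',P,t,n):
        q=f[2]
        zt=np.percentile(q[:,2],95); top=q[abs(q[:,2]-.068)<.004]
        print(t,round(f[0],2),f[1],'z',np.round(np.percentile(q[:,2],[5,97])*1000),'top rect',rect(top),np.round(top.mean(0)*1000,1),len(q),len(top))
        if t=='nut':
            h=(top[:,:2]-rect(top)[:2]/1000)*1000
            w=[(np.ptp(np.percentile(h@[np.cos(a),np.sin(a)],[1,99])),round(np.degrees(a))) for a in np.radians(np.arange(-90,90,4))]
            print([(b,round(a,1)) for a,b in sorted(w)[:10]])
plan([.562,.235,.069],68.5)
E
python3 d.py
```

```text
[0.56112801 0.23241263 0.16413295]
nut 0.72 [324. 199.  48.  60.] z [52. 70.] top rect [562.8 236.2  42.   37.9  67.5] [562.6 236.7  68.7] 1816 1592
[(-18, np.float64(37.0)), (-22, np.float64(37.0)), (-26, np.float64(37.1)), (38, np.float64(37.2)), (-30, np.float64(37.2)), (-82, np.float64(37.3)), (-14, np.float64(37.3)), (42, np.float64(37.3)), (-86, np.float64(37.3)), (34, np.float64(37.4))]
spacer 0.44 [320. 176.  36.   9.] z [22. 46.] top rect [0. 0. 0. 0. 0.] [nan nan nan] 134 0
stud 0.85 [361. 197. 176. 318.] z [10. 78.] top rect [589.9 188.3 308.3 107.5  83.7] [618.4 240.   68. ] 17743 774
plan [0.562, 0.235, 0.069] shift [ 0.39 -0.27  9.78] turn -0.3 yaw now 68.2 tilt [ 0.002 -0.001 -1.   ] q7 -1.1d.py:8: RuntimeWarning: Mean of empty slice.
  print(t,round(f[0],2),f[1],'z',np.round(np.percentile(q[:,2],[5,97])*1000),'top rect',rect(top),np.round(top.mean(0)*1000,1),len(q),len(top))
  ret = um.true_divide(
```

View pics/w2.png

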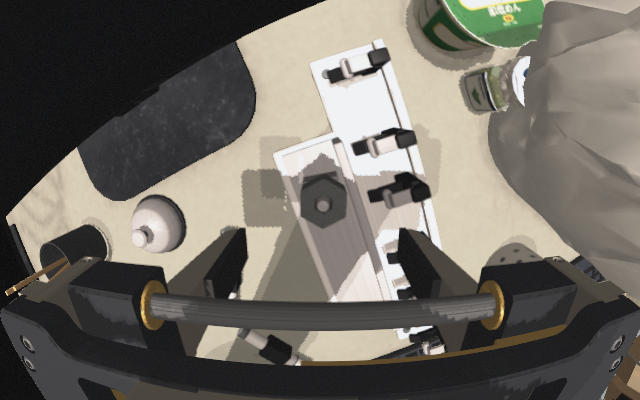

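>>> {"fn": "apply_moves", "kwargs": {
  "rotation": [
    [0,0,60],
    [0,0,60],
    [0,0,60],
    [0,0,60],
    [0,0,60],
    [0,0,60],
    [0,0,60],
    [0,0,60],
    [0,0,60],
    [0,0,60],
    [0,0,60],
    [0,0,60],
    [0,0,60]
  ],
  "xyz": [
    [0.3,0,4],
    [0.3,0,4],
    [0.3,0,4],
    [0.3,0,4],
    [0.3,0,4],
    [0.3,0,4],
    [0.3,0,4],
    [0.3,0,4],
    [0.3,0,4],
    [0.3,0,4],
    [0.3,0,4],
    [0.3,0,4],
    [0.3,0,4]
  ],
  "hand": [0.4,0.4,0.4,0.4,0.4,0.4,0.4,0.4,0.4,0.4,0.4,0.4,0.4],
  "force": 15
}}

```text
t: 4.93
tool_pos: [0.5631, 0.2353, 0.1261]
tcp_rot: [[0.989, 0.146, 0.0], [0.146, -0.989, 0.0], [0.0, -0.0, -1.0]]
force: [0.1, -0.3, 0.2]
grip_width: 0.0643
gripper_force: 0.0
```

```bash
sed -i "s/'w2'/'w3'/;s/w2.npy/w3.npy/;s/,('spacer',1),('stud',1)//" d.py; python3 d.py; python3 -c "
from h import *
plan([.5625,.2355,.069],8)"
```

```text
[0.56306845 0.23527118 0.12609796]
nut 0.77 [324. 221.  52.  62.] z [57. 70.] top rect [563.  235.5  41.4  37.1   7.7] [563.7 235.8  68.7] 2281 2049
[(-86, np.float64(36.1)), (-78, np.float64(36.1)), (-82, np.float64(36.1)), (-90, np.float64(36.5)), (-74, np.float64(36.6)), (-22, np.float64(36.9)), (-26, np.float64(36.9)), (34, np.float64(36.9)), (86, np.float64(36.9)), (38, np.float64(37.1))]
plan [0.562, 0.235, 0.069] shift [-0.1   0.03  5.68] turn -60.1 yaw now 8.4 tilt [ 0.  0. -1.] q7 -2.03
plan [0.5625, 0.2355, 0.069] shift [-0.04 -0.01  5.68] turn 0.4 yaw now 8.4 tilt [ 0.  0. -1.] q7 -2.03
```

>>> {"fn": "apply_moves", "kwargs": {
  "rotation": [
    [0,0,0],
    [0,0,0],
    [0,0,0],
    [0,0,0],
    [0,0,0],
    [0,0,0],
    [0,0,0],
    [0,0,0],
    [0,0,0],
    [0,0,0]
  ],
  "xyz": [
    [0,0,2.5],
    [0,0,5],
    [0,0,5.6],
    [0,0,5.6],
    [0,0,5.6],
    [0,0,5.6],
    [0,0,5.6],
    [0,0,5.6],
    [0,0,5.6],
    [0,0,5.6]
  ],
  "hand": [0.4,0.4,0.4,0.4,-1,-1,-1,-1,-1,-1],
  "force": 20
}}

```text
t: 5.87
tool_pos: [0.5634, 0.2361, 0.0708]
tcp_rot: [[0.989, 0.146, 0.002], [0.146, -0.989, 0.001], [0.002, -0.0, -1.0]]
force: [-0.2, -0.1, 5.1]
grip_width: 0.0379
gripper_force: 20.0
```

>>> {"fn": "apply_moves", "kwargs": {
  "rotation": [
    [0,0,0],
    [0,0,0],
    [0,0,-10],
    [0,0,-20],
    [0,0,-82],
    [0,0,-82],
    [0,0,-82],
    [0,0,-82],
    [0,0,-82],
    [0,0,-82],
    [0,0,-82],
    [0,0,-82],
    [0,0,-82],
    [0,0,-82],
    [0,0,-82],
    [0,0,-82],
    [0,0,-82]
  ],
  "xyz": [
    [0,0,-3],
    [0,0,-6],
    [0,0,-7],
    [0,0,-7],
    [-18.4,38.3,-7],
    [-18.4,38.3,-7],
    [-18.4,38.3,-7],
    [-18.4,38.3,-7],
    [-18.4,38.3,-7],
    [-18.4,38.3,-7],
    [-18.4,38.3,-7],
    [-18.4,38.3,-7],
    [-18.4,38.3,-7],
    [-18.4,38.3,-7],
    [-18.4,38.3,-7],
    [-18.4,38.3,-7],
    [-18.4,38.3,-7]
  ],
  "hand": [-1,-1,-1,-1,-1,-1,-1,-1,-1,-1,-1,-1,-1,-1,-1,-1,-1],
  "force": 30
}}

```text
t: 7.28
tool_pos: [0.4361, -0.1716, 0.1397]
tcp_rot: [[-0.003, 1.0, -0.0], [1.0, 0.003, -0.0], [-0.0, -0.0, -1.0]]
force: [0.2, 0.6, -0.3]
grip_width: 0.0374
gripper_force: 30.0
```

```bash
python3 - <<'E'
from h import *
p,d,st=snap('wrist','w4'); P=cloud('wrist',d,st)
for f in find('wrist',P,'tray'):
    q=f[2]; print(f[0],f[1],rect(q[abs(q[:,2]-.01)<.012]))
m=(P[...,2]>.011)&(P[...,2]<.02)&(P[...,1]<-.12)&(P[...,1]>-.28)&(P[...,0]>.36)&(P[...,0]<.72)
print(rect(P[m]),m.sum())
plan([.435,-.17,.034],90)
E
```

```text
0.64 [413. 213. 297. 119.] [ 548.1 -192.2  120.   339.7   89.4]
[ 550.8 -186.6  133.4  338.3   90. ] 5009
plan [0.435, -0.17, 0.034] shift [-0.1  -0.21 10.59] turn 0.5 yaw now 90.5 tilt [ 0.  0. -1.] q7 0.05
```

>>> {"fn": "apply_moves", "kwargs": {
  "rotation": [
    [0,0,0],
    [0,0,0],
    [0,0,0],
    [0,0,0],
    [0,0,0],
    [0,0,0],
    [0,0,0],
    [0,0,0],
    [0,0,0],
    [0,0,0],
    [0,0,0],
    [0,0,0]
  ],
  "xyz": [
    [0,0,3.5],
    [0,0,7],
    [0,0,9.5],
    [0,0,10.7],
    [0,0,10.7],
    [0,0,10.7],
    [0,0,10.7],
    [0,0,10.7],
    [0,0,10.7],
    [0,0,8],
    [0,0,4],
    [0,0,0]
  ],
  "hand": [-1,-1,-1,-1,-1,-1,0.2,0.2,0.2,0.2,0.2,0.2]
}}

```text
t: 8.38
tool_pos: [0.436, -0.1694, 0.1408]
tcp_rot: [[-0.008, 1.0, -0.002], [1.0, 0.008, 0.001], [0.001, -0.002, -1.0]]
force: [1.4, -0.9, -0.3]
grip_width: 0.0554
gripper_force: 0.0
```

```bash
python3 - <<'E'
from h import *
p,d,st=snap('wrist','w5'); P=cloud('wrist',d,st)
for f in find('wrist',P,'nut'):
    q=f[2]; print(f[0],f[1],rect(q),np.round(np.percentile(q[:,2],[5,95]),3))
plan([.562,.235,.16],90)
E
```

```text
0.84 [326. 199.  42.  54.] [ 437.6 -168.8   42.2   37.9   89.3] [0.014 0.03 ]
plan [0.562, 0.235, 0.16] shift [40.52 12.43 -1.53] turn 0.4 yaw now 90.4 tilt [ 0.01  -0.005 -1.   ] q7 0.04
```

>>> {"fn": "apply_moves", "kwargs": {
  "rotation": [
    [0,0,0],
    [0,0,0],
    [0,0,0],
    [0,0,0],
    [0,0,0],
    [0,0,0],
    [0,0,0],
    [0,0,0],
    [0,0,0],
    [0,0,0],
    [0,0,0],
    [0,0,0],
    [0,0,0]
  ],
  "xyz": [
    [40.5,12.4,-3],
    [40.5,12.4,-3],
    [40.5,12.4,-3],
    [40.5,12.4,-3],
    [40.5,12.4,-3],
    [40.5,12.4,-3],
    [40.5,12.4,-3],
    [40.5,12.4,-3],
    [40.5,12.4,-3],
    [40.5,12.4,-3],
    [40.5,12.4,-3],
    [40.5,12.4,-3],
    [40.5,12.4,-3]
  ],
  "hand": [0.3,0.3,0.3,0.3,0.3,0.3,0.3,0.3,0.3,0.3,0.3,0.3,0.3]
}}

```text
t: 9.57
tool_pos: [0.5573, 0.2352, 0.169]
tcp_rot: [[-0.008, 1.0, -0.001], [1.0, 0.008, -0.001], [-0.001, -0.001, -1.0]]
force: [-0.2, -0.0, -0.4]
grip_width: 0.06
gripper_force: 0.0
```

```bash
cat > e.py <<'E'
from h import *
import sys
p,d,st=snap('wrist',sys.argv[1]); P=cloud('wrist',d,st)
for f in find('wrist',P,'spacer'): print(f[0],f[1],rect(f[2]))
m=(abs(P[...,2]-.045)<.006)&(abs(P[...,1]-.235)<.03)&(abs(P[...,0]-.562)<.024)
n,l,s,c=cv2.connectedComponentsWithStats(m.astype(np.uint8)); k=1+s[1:,4].argmax(); q=P[l==k]
print('top',rect(q),np.round(q.mean(0)*1000,1),len(q),c[k])
m=(P[...,2]>.070)&(P[...,2]<.078)&(abs(P[...,1]-.235)<.008)&(abs(P[...,0]-.562)<.008); print('stud',np.round(P[m].mean(0)*1000,1),m.sum())
plan([.5625,.2355,.057],8)
E
python3 e.py w6
```

```text
0.93 [329. 195.  38.  41.] [562.5 232.6  41.4  36.6  80.2]
top [562.  236.9  32.7  32.5  81.1] [562.  238.8  44.5] 944 [327.72987288 195.09745763]
stud [561.9 237.2  75.1] 122
plan [0.5625, 0.2355, 0.057] shift [ 0.25  0.49 11.21] turn 82.3 yaw now 90.3 tilt [-0.001 -0.002 -1.   ] q7 -0.76
```

>>> {"fn": "apply_moves", "kwargs": {
  "rotation": [
    [0,0,-81],
    [0,0,-81],
    [0,0,-81],
    [0,0,-81],
    [0,0,-81],
    [0,0,-81],
    [0,0,-81],
    [0,0,-81],
    [0,0,-81],
    [0,0,-81],
    [0,0,-81],
    [0,0,-81],
    [0,0,-81],
    [0,0,-81]
  ],
  "xyz": [
    [0.1,0.5,4.5],
    [0.1,0.5,4.5],
    [0.1,0.5,4.5],
    [0.1,0.5,4.5],
    [0.1,0.5,4.5],
    [0.1,0.5,4.5],
    [0.1,0.5,4.5],
    [0.1,0.5,4.5],
    [0.1,0.5,4.5],
    [0.1,0.5,4.5],
    [0.1,0.5,4.5],
    [0.1,0.5,4.5],
    [0.1,0.5,4.5],
    [0.1,0.5,4.5]
  ],
  "hand": [0.2,0.2,0.2,0.2,0.2,0.2,0.2,0.2,0.2,0.2,0.2,0.2,0.2,0.2],
  "force": 20
}}

```text
t: 10.83
tool_pos: [0.5631, 0.2347, 0.1245]
tcp_rot: [[-0.988, 0.153, -0.0], [0.153, 0.988, -0.001], [0.0, -0.001, -1.0]]
force: [-0.2, -0.6, 0.2]
grip_width: 0.055
gripper_force: 0.0
```

```bash
python3 e.py w7; python3 -c "
from h import *
plan([.5622,.236,.045],171)"
```

```text
0.86 [327. 210.  45.  44.] [561.9 236.9  32.1  32.9  80. ]
top [561.9 236.9  32.2  32.8  79.9] [559.4 237.   44.5] 1315 [324.21444867 209.07528517]
stud [561.3 236.5  75.1] 166
plan [0.5625, 0.2355, 0.057] shift [ 0.06 -0.02  6.77] turn 163.3 yaw now 171.3 tilt [ 0.    -0.001 -1.   ] q7 0.44
plan [0.5622, 0.236, 0.045] shift [0.09 0.03 7.97] turn 0.3 yaw now 171.3 tilt [ 0.    -0.001 -1.   ] q7 0.44
```

>>> {"fn": "apply_moves", "kwargs": {
  "rotation": [
    [0,0,1],
    [0,0,1],
    [0,0,1],
    [0,0,1],
    [0,0,1],
    [0,0,1],
    [0,0,1],
    [0,0,1],
    [0,0,1],
    [0,0,1],
    [0,0,1]
  ],
  "xyz": [
    [0.1,0.1,3],
    [0.1,0.1,6],
    [0.1,0.1,7.5],
    [0.1,0.1,7.9],
    [0.1,0.1,7.9],
    [0.1,0.1,7.9],
    [0.1,0.1,7.9],
    [0.1,0.1,7.9],
    [0.1,0.1,7.9],
    [0.1,0.1,7.9],
    [0.1,0.1,7.9]
  ],
  "hand": [0.2,0.2,0.2,0.2,0.2,-1,-1,-1,-1,-1,-1],
  "force": 20
}}

```text
t: 11.85
tool_pos: [0.5627, 0.2382, 0.0469]
tcp_rot: [[-0.986, 0.167, 0.002], [0.167, 0.986, 0.0], [-0.002, 0.0, -1.0]]
force: [-0.8, -1.1, 6.0]
grip_width: 0.0321
gripper_force: 20.0
```

>>> {"fn": "apply_moves", "kwargs": {
  "rotation": [
    [0,0,0],
    [0,0,0],
    [0,0,0],
    [0,0,10],
    [0,0,80],
    [0,0,80],
    [0,0,80],
    [0,0,80],
    [0,0,80],
    [0,0,80],
    [0,0,80],
    [0,0,80],
    [0,0,80],
    [0,0,80],
    [0,0,80],
    [0,0,80],
    [0,0,80],
    [0,0,80],
    [0,0,80]
  ],
  "xyz": [
    [0,0,-3],
    [0,0,-6],
    [0,0,-9],
    [0,0,-9],
    [4.8,-47.7,-9],
    [4.8,-47.7,-9],
    [4.8,-47.7,-9],
    [4.8,-47.7,-9],
    [4.8,-47.7,-9],
    [4.8,-47.7,-9],
    [4.8,-47.7,-9],
    [4.8,-47.7,-9],
    [4.8,-47.7,-9],
    [4.8,-47.7,-9],
    [4.8,-47.7,-9],
    [4.8,-47.7,-9],
    [4.8,-47.7,-9],
    [4.8,-47.7,-9],
    [4.8,-47.7,-9]
  ],
  "hand": [-1,-1,-1,-1,-1,-1,-1,-1,-1,-1,-1,-1,-1,-1,-1,-1,-1,-1,-1],
  "force": 30
}}

```text
t: 13.43
tool_pos: [0.4355, -0.2231, 0.1358]
tcp_rot: [[-0.008, 1.0, 0.0], [1.0, 0.008, 0.001], [0.001, 0.0, -1.0]]
force: [0.6, 0.7, -0.8]
grip_width: 0.0312
gripper_force: 30.0
```

>>> {"fn": "apply_moves", "kwargs": {
  "rotation": [
    [0,0,0],
    [0,0,0],
    [0,0,0],
    [0,0,0],
    [0,0,0],
    [0,0,0],
    [0,0,0],
    [0,0,0],
    [0,0,0],
    [0,0,0],
    [0,0,0],
    [0,0,0]
  ],
  "xyz": [
    [0,0,3.5],
    [0,0,7],
    [0,0,9.3],
    [0,0,10.1],
    [0,0,10.1],
    [0,0,10.1],
    [0,0,10.1],
    [0,0,10.1],
    [0,0,10.1],
    [0,0,8],
    [0,0,4],
    [0,0,0]
  ],
  "hand": [-1,-1,-1,-1,-1,-1,0.1,0.1,0.1,0.1,0.1,0.1]
}}

```text
t: 14.43
tool_pos: [0.4343, -0.2235, 0.1364]
tcp_rot: [[-0.008, 1.0, -0.002], [1.0, 0.008, 0.002], [0.002, -0.002, -1.0]]
force: [0.1, -0.0, -0.5]
grip_width: 0.0508
gripper_force: 0.0
```

```bash
python3 - <<'E'
from h import *
p,d,st=snap('wrist','w8'); P=cloud('wrist',d,st)
for t in ['nut','spacer']:
  for f in find('wrist',P,t):
    q=f[2]; print(t,f[0],f[1],rect(q),np.round(np.percentile(q[:,2],[5,95]),3))
plan([.585,.150,.18],87.5)
E
```

```text
nut 0.59 [329. 139.  46.  55.] [ 438.8 -169.8   42.7   45.5   48.3] [0.005 0.03 ]
plan [0.585, 0.15, 0.18] shift [37.43 15.05 -4.17] turn 2.9 yaw now 90.4 tilt [ 0.006 -0.004 -1.   ] q7 0.1
```

>>> {"fn": "apply_moves", "kwargs": {
  "rotation": [
    [0,0,3],
    [0,0,3],
    [0,0,3],
    [0,0,3],
    [0,0,3],
    [0,0,3],
    [0,0,3],
    [0,0,3],
    [0,0,3],
    [0,0,3],
    [0,0,3],
    [0,0,3],
    [0,0,3]
  ],
  "xyz": [
    [0,0,-4],
    [37.4,15,-4],
    [37.4,15,-4],
    [37.4,15,-4],
    [37.4,15,-4],
    [37.4,15,-4],
    [37.4,15,-4],
    [37.4,15,-4],
    [37.4,15,-4],
    [37.4,15,-4],
    [37.4,15,-4],
    [37.4,15,-4],
    [37.4,15,-4]
  ],
  "hand": [-0.4,-0.4,-0.4,-0.4,-0.4,-0.4,-0.4,-0.4,-0.4,-0.4,-0.4,-0.4,-0.4]
}}

```text
t: 15.67
tool_pos: [0.5817, 0.1526, 0.1745]
tcp_rot: [[0.042, 0.999, -0.002], [0.999, -0.042, 0.0], [0.0, -0.002, -1.0]]
force: [-0.2, -0.5, -0.1]
grip_width: 0.0275
gripper_force: 0.0
```

```bash
python3 - <<'E'
from h import *
p,d,st=snap('wrist','w9'); P=cloud('wrist',d,st); np.save('w9.npy',P); print(st['tool_pos'])
for f in find('wrist',P,'guard'):
    q=f[2]; m=(q[:,2]>.070)&(q[:,2]<.078)&(q[:,0]<.606); fl=q[m]*1000
    a=np.polyfit(fl[:,1],fl[:,0],1); print(f[0],f[1],'flange x at y=182:',np.polyval(a,182),'slope',a[0],np.round(fl.min(0)),np.round(fl.max(0)),np.round(np.median(fl,0)),len(fl))
    r=fl[:,0]-np.polyval(a,fl[:,1]); print(np.percentile(r,[2,50,98]))
m=(P[...,2]>.0765)&(P[...,2]<.085)&(P[...,0]>.605)&(P[...,0]<.68)&(P[...,1]>-.02)&(P[...,1]<.4)
q=P[m]*1000
q=q[np.argsort(q[:,1])]; br=np.where(np.diff(q[:,1])>8)[0]
for s in np.split(q,br+1): print(np.round(s.mean(0),1),np.round(s.min(0)),np.round(s.max(0)),len(s))
m=(P[...,2]>.070)&(P[...,2]<.078)&(abs(P[...,1]-.235)<.008)&(abs(P[...,0]-.562)<.008); print('stud',np.round(P[m].mean(0)*1000,1),m.sum())
E
```

```text
[0.58167629 0.152576   0.17445656]
0.83 [304. 164.  64. 220.] flange x at y=182: 586.8392960501394 slope 0.04629552528857913 [558.  90.  72.] [595. 279.  77.] [587. 190.  75.] 1978
[-4.1590898   0.03019967  3.69942312]
[638.6 104.7  78.3] [632.  98.  77.] [643. 109.  80.] 104
[637.1 149.6  78.3] [629. 144.  77.] [645. 155.  81.] 240
[639.8 216.7  78.6] [632. 211.  77.] [648. 222.  80.] 276
[642.  262.5  78.6] [634. 256.  77.] [650. 269.  81.] 277
[646.1 324.8  77.4] [639. 324.  77.] [652. 325.  78.] 14
stud [562.4 236.1  75.5] 123
```

View pics/w9.png

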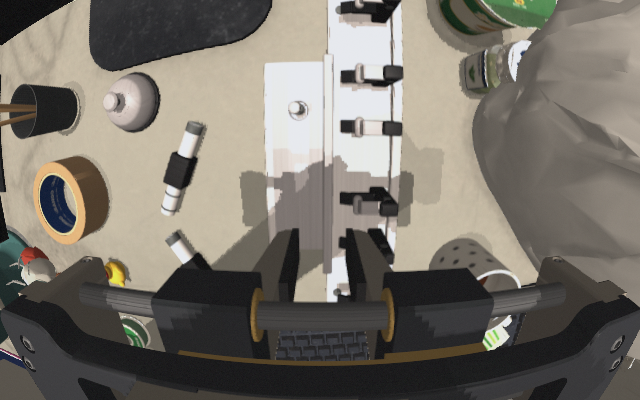

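>>> {"fn": "apply_moves", "kwargs": {
  "rotation": [
    [0,0,0],
    [0,0,0],
    [0,0,0],
    [0,0,0],
    [0,0,0],
    [0,0,0],
    [0,0,0],
    [0,0,0],
    [0,0,0],
    [0,0,0],
    [0,0,0],
    [0,0,0]
  ],
  "xyz": [
    [3.1,0.4,3],
    [3.1,0.4,5],
    [3.1,0.4,5],
    [3.1,0.4,8],
    [3.1,0.4,10.8],
    [3.1,0.4,10.8],
    [3.1,0.4,10.8],
    [3.1,0.4,10.8],
    [3.1,0.4,10.8],
    [3.1,0.4,10.8],
    [3.1,0.4,10.8],
    [3.1,0.4,10.8]
  ],
  "hand": [-0.4,-0.4,-0.4,-0.4,-0.4,-0.4,-0.4,-1,-1,-1,-1,-1],
  "force": 30
}}

```text
t: 16.77
tool_pos: [0.5888, 0.1816, 0.0695]
tcp_rot: [[0.046, 0.999, 0.002], [0.999, -0.046, -0.0], [-0.0, 0.002, -1.0]]
force: [-1.7, -1.3, 7.2]
grip_width: 0.0076
gripper_force: 30.0
```

>>> {"fn": "apply_moves", "kwargs": {
  "rotation": [
    [0,0,0],
    [0,0,0],
    [0,0,0],
    [0,0,0],
    [0,0,0],
    [0,0,0],
    [0,0,0],
    [0,0,0]
  ],
  "xyz": [
    [0,0,-0.5],
    [0,0,-2],
    [0,0,-4],
    [0,0,-6],
    [0,0,-8],
    [0,0,-10],
    [0,0,-12],
    [0,0,-12]
  ],
  "hand": [-1,-1,-1,-1,-1,-1,-1,-1],
  "force": 55
}}

```text
t: 17.43
tool_pos: [0.5899, 0.183, 0.1929]
tcp_rot: [[0.045, 0.999, 0.007], [0.999, -0.045, 0.002], [0.003, 0.007, -1.0]]
force: [1.0, 1.1, -1.4]
grip_width: 0.0075
gripper_force: 55.0
```

>>> {"fn": "apply_moves", "kwargs": {
  "rotation": [
    [0,0,-5],
    [0,0,-11],
    [0,0,-17],
    [0,0,-23],
    [0,0,-29],
    [0,0,-35],
    [0,0,-41],
    [0,0,-47],
    [0,0,-53],
    [0,0,-59],
    [0,0,-65],
    [0,0,-71],
    [0,0,-77],
    [0,0,-83],
    [0,0,-89],
    [0,0,-92.5],
    [0,0,-92.5],
    [0,0,-92.5]
  ],
  "xyz": [
    [-2,0.1,0],
    [-4,0.2,0],
    [-6,0.3,0],
    [-8.5,0.4,0],
    [-11,0.5,0],
    [-13.5,0.6,0],
    [-16,0.7,0],
    [-18.5,0.8,0],
    [-21,0.9,0],
    [-23.5,1,0],
    [-26,1.1,0],
    [-28.5,1.2,0],
    [-31,1.3,0],
    [-33,1.4,0],
    [-35.3,1.5,0],
    [-35.3,1.5,0],
    [-35.3,1.5,0],
    [-35.3,1.5,0]
  ],
  "hand": [-1,-1,-1,-1,-1,-1,-1,-1,-1,-1,-1,-1,-1,-1,-1,-1,-1,-1]
}}

```text
t: 18.93
tool_pos: [0.5865, -0.1713, 0.1873]
tcp_rot: [[-1.0, 0.003, -0.001], [0.003, 1.0, 0.001], [0.001, 0.001, -1.0]]
force: [0.2, -0.1, -1.4]
grip_width: 0.0078
gripper_force: 55.0
```

```bash
python3 - <<'E'
from h import *
plan([.588,-.172,.065],180)
p,d,st=snap('top','t2'); P=cloud('top',d,st)
for t in ['nut','spacer','guard','tray']:
  for f in find('top',P,t):
    q=f[2]; print(t,f[0],f[1],rect(q),np.round(np.percentile(q[:,2],[5,50,95]),3))
cv2.imwrite('pics/t2c.png',cv2.resize(p[80:330,180:520,::-1],(782,575),interpolation=cv2.INTER_CUBIC))
E
```

```text
plan [0.588, -0.172, 0.065] shift [-0.16 -0.09 12.23] turn -0.2 yaw now 179.8 tilt [-0.001  0.001 -1.   ] q7 1.28
nut 0.6 [407. 247.  23.  17.] [ 438.6 -170.2   35.9   42.     1.5] [0.004 0.027 0.031]
spacer 0.51 [324. 112.  38.  49.] [761.8  38.6  89.6 114.4  89.1] [0.019 0.039 0.091]
guard 0.65 [359. 252.  41.  26.] [416.8 -61.5 112.3  24.2  66.7] [0.013 0.021 0.026]
tray 0.7 [417. 205.  52. 128.] [ 540.7 -179.3  327.1  130.2    7.3] [0.001 0.004 0.016]
```

View pics/t2c.png

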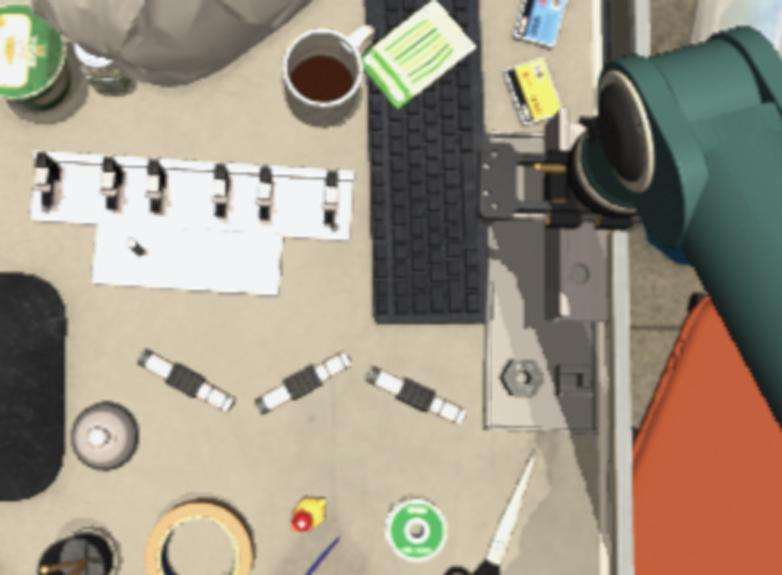

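>>> {"fn": "apply_moves", "kwargs": {
  "rotation": [
    [0,0,0],
    [0,0,0],
    [0,0,0],
    [0,0,0],
    [0,0,0],
    [0,0,0],
    [0,0,0],
    [0,0,0],
    [0,0,0],
    [0,0,0],
    [0,0,0],
    [0,0,0],
    [0,0,0],
    [0,0,0],
    [0,0,0],
    [0,0,0]
  ],
  "xyz": [
    [-0.1,0,3],
    [-0.1,0,6],
    [-0.1,0,9],
    [-0.1,0,11],
    [-0.1,0,11.8],
    [-0.1,0,12.3],
    [-0.1,0,12.3],
    [-0.1,0,12.3],
    [-0.1,0,12.3],
    [-0.1,0,12.3],
    [-0.1,0,12.3],
    [-0.1,0,12.3],
    [-0.1,0,10],
    [-0.1,0,7],
    [-0.1,0,3],
    [-0.1,0,0]
  ],
  "hand": [-1,-1,-1,-1,-1,-1,-1,-1,-0.4,-0.4,-0.4,-0.4,-0.4,-0.4,-0.4,-0.4]
}}

```text
t: 20.52
tool_pos: [0.5884, -0.1714, 0.1904]
tcp_rot: [[-1.0, 0.001, 0.001], [0.001, 1.0, 0.0], [-0.001, 0.0, -1.0]]
force: [1.0, 0.4, 0.3]
grip_width: 0.0273
gripper_force: 0.0
```

```bash
python3 - <<'E'
from h import *
plan([.45,0.0,.25],60)
p,d,st=snap('wrist','w10'); P=cloud('wrist',d,st)
for t in ['guard']:
  for f in find('wrist',P,t):
    q=f[2]; q=q[(q[:,1]<-.13)]; print(t,f[0],f[1],rect(q),np.round(np.percentile(q[:,2],[5,50,95]),3)); fl=q[q[:,2]>.06]; print('flange',rect(fl),len(fl))
p,d,st=snap('top'); P=cloud('top',d,st)
for f in find('top',P,'light0',4): print(round(f[0],2),f[1],rect(f[2]))
E
```

```text
plan [0.45, 0.0, 0.25] shift [13.85 17.12 -5.98] turn 119.9 yaw now 179.9 tilt [ 0.001  0.    -1.   ] q7 1.28
guard 0.82 [300. 191.  57. 195.] [ 601.4 -197.7   59.9  222.5   89.6] [0.012 0.013 0.069]
flange [ 586.3 -181.9   28.4  188.3   89.6] 1621
0.96 [260. 242.  42.  30.] [427.  181.  108.4  27.   60.4]
0.83 [312. 247.  42.  30.] [429.   58.2  26.7 108.6  30.8]
0.81 [361. 251.  41.  30.] [418.9 -60.5 109.5  27.   67.7]
0.44 [415. 204.  58. 134.] [ 537.2 -180.3  331.1  167.3    9.6]
```

>>> {"fn": "apply_moves", "kwargs": {
  "rotation": [
    [0,0,119],
    [0,0,119],
    [0,0,119],
    [0,0,119],
    [0,0,119],
    [0,0,119],
    [0,0,119],
    [0,0,119],
    [0,0,119],
    [0,0,119],
    [0,0,119],
    [0,0,119],
    [0,0,119],
    [0,0,119],
    [0,0,119],
    [0,0,119],
    [0,0,119],
    [0,0,119],
    [0,0,119]
  ],
  "xyz": [
    [0,2,0],
    [0,6,0],
    [16,35.3,5],
    [16,35.3,5],
    [16,35.3,5],
    [16,35.3,5],
    [16,35.3,5],
    [16,35.3,5],
    [16,35.3,5],
    [16,35.3,5],
    [16,35.3,5],
    [16,35.3,5],
    [16,35.3,5],
    [16,35.3,5],
    [16,35.3,5],
    [16,35.3,5],
    [16,35.3,5],
    [16,35.3,5],
    [16,35.3,5]
  ],
  "hand": [0.3,0.3,0.3,0.3,0.3,0.3,0.3,0.3,0.3,0.3,0.3,0.3,0.3,0.3,0.3,0.3,0.3,0.3,0.3],
  "force": 30
}}

```text
t: 22.3
tool_pos: [0.4278, 0.1811, 0.1369]
tcp_rot: [[0.483, 0.875, -0.002], [0.875, -0.483, -0.001], [-0.002, -0.001, -1.0]]
force: [-0.6, -0.5, 1.0]
grip_width: 0.0595
gripper_force: 0.0
```

```bash
cat > l.py <<'E'
from h import *
import sys
p,d,st=snap('wrist',sys.argv[1]); P=cloud('wrist',d,st); print(st['tool_pos'])
for f in find('wrist',P,'light0',4):
    q=f[2]; q=q[(q[:,2]>.008)&(q[:,2]<.03)]
    if len(q)<50: continue
    c=q.mean(0); blk=q[q[:,2]>.0215]; a=np.linalg.svd(q[:,:2]-c[:2],full_matrices=False)[2][0]
    print(round(f[0],2),f[1],rect(q),'blk',rect(blk) if len(blk)>20 else None,'axis',round(np.degrees(np.arctan2(a[1],a[0]))%180,1),len(q))
E
python3 l.py w11; python3 - <<'E'
from h import *
P=np.load('top0.npy'); m=(P[...,2]>.1)&(P[...,0]<.8)&(P[...,0]>.6)&(P[...,1]>-.05)&(P[...,1]<.45); q=P[m]; print(len(q), np.round(q.min(0),3) if len(q) else 0, np.round(q.max(0),3) if len(q) else 0)
plan([.427,.182,.026],61)
E
```

```text
[0.42782483 0.18108896 0.1368518 ]
0.74 [320. 196.  27. 120.] [427.  183.4 109.   23.8  61.7] blk [426.9 183.2 107.3  23.8  61.6] axis 62.8 2606
0.62 [356. 284.  55.  37.] [412.9  83.9  23.6  55.1  35.2] blk [413.8  83.5  18.2  54.   44.3] axis 125.9 938
0.51 [403. 347.  14.  17.] [424.1 -26.2  31.4   8.   62. ] blk None axis 64.2 86
9478 [0.6   0.081 0.1  ] [0.8   0.401 0.423]
plan [0.427, 0.182, 0.026] shift [ 0.02 -0.12 11.11] turn 0.1 yaw now 61.1 tilt [-0.001 -0.    -1.   ] q7 -1.27
```

>>> {"fn": "apply_moves", "kwargs": {
  "rotation": [
    [0,0,0],
    [0,0,0],
    [0,0,0],
    [0,0,0],
    [0,0,0],
    [0,0,0],
    [0,0,0],
    [0,0,0],
    [0,0,0],
    [0,0,0],
    [0,0,0]
  ],
  "xyz": [
    [0.1,-0.1,4],
    [0.1,-0.1,8],
    [0.1,-0.1,10],
    [0.1,-0.1,11.2],
    [0.1,-0.1,11.2],
    [0.1,-0.1,11.2],
    [0.1,-0.1,11.2],
    [0.1,-0.1,11.2],
    [0.1,-0.1,11.2],
    [0.1,-0.1,11.2],
    [0.1,-0.1,11.2]
  ],
  "hand": [0.3,0.3,0.3,0.3,0.3,-1,-1,-1,-1,-1,-1]
}}

```text
t: 23.32
tool_pos: [0.4285, 0.1828, 0.0262]
tcp_rot: [[0.486, 0.874, 0.001], [0.874, -0.486, 0.0], [0.001, 0.001, -1.0]]
force: [0.2, -0.2, 3.6]
grip_width: 0.0237
gripper_force: 30.0
```

```bash
python3 - <<'E'
from h import *
P=np.load('top0.npy'); Q=P.reshape(-1,3)
for x in np.arange(.56,.86,.03):
    print(round(x,2),[ (lambda s: int(1000*np.percentile(s,98)) if len(s) else -1)(Q[(abs(Q[:,0]-x)<.015)&(abs(Q[:,1]-y)<.02),2]) for y in np.arange(-.02,.42,.04)])
E
```

```text
0.56 [24, 4, 3, 21, 22, 22, 74, 69, 9, 4, 421]
0.59 [22, 44, 13, 76, 75, 76, 76, 76, 13, 13, 421]
0.62 [23, 78, 61, 78, 77, 13, 73, 74, 14, 73, 421]
0.65 [24, 78, 25, 79, 79, 25, 79, 80, 25, 80, 421]
0.68 [23, 4, 4, 4, 3, 3, 5, 19, 22, 22, 421]
0.71 [23, 90, 91, 4, 3, 4, 3, 3, 104, 107, 108]
0.74 [31, 91, 27, 91, 100, 220, 247, 211, 159, 108, 108]
0.77 [34, 91, 91, 166, 250, 264, 290, 273, 236, 144, 108]
0.8 [76, 82, 193, 241, 257, 272, 329, 306, 256, 196, 107]
0.83 [23, 156, 239, 273, 296, 368, 366, 324, 279, 217, 5]
```

```bash
python3 - <<'E'
from h import *
P=np.load('top0.npy'); Q=P.reshape(-1,3); W=np.load('w9.npy').reshape(-1,3)
for nm,Q in (('top',Q),('w9',W)):
  for yc in (.07,.183,.297):
    for z in (.1,.125,.15,.2,.3):
        s=Q[(abs(Q[:,1]-yc)<.05)&(Q[:,2]>z)&(Q[:,0]>.66)&(Q[:,0]<.9)]; print(nm,yc,z,np.round(np.sort(s[:,0])[5:6],3),end=' ')
    print()
m=(P[...,2]>.3)&(abs(P[...,1]-.38)<.03)&(P[...,0]<.72)&(P[...,0]>.3); v,u=np.where(m); print(m.sum(),u.min(),u.max(),v.min(),v.max(),np.round(P[m].min(0),3),np.round(P[m].max(0),3))
E
```

```text
top 0.07 0.1 [0.777] top 0.07 0.125 [0.777] top 0.07 0.15 [0.781] top 0.07 0.2 [0.795] top 0.07 0.3 [0.857] 
top 0.183 0.1 [0.734] top 0.183 0.125 [0.734] top 0.183 0.15 [0.738] top 0.183 0.2 [0.743] top 0.183 0.3 [0.792] 
top 0.297 0.1 [0.705] top 0.297 0.125 [0.74] top 0.297 0.15 [0.745] top 0.297 0.2 [0.753] top 0.297 0.3 [0.821] 
w9 0.07 0.1 [0.774] w9 0.07 0.125 [0.774] w9 0.07 0.15 [0.78] w9 0.07 0.2 [0.795] w9 0.07 0.3 [] 
w9 0.183 0.1 [0.66] w9 0.183 0.125 [0.66] w9 0.183 0.15 [0.66] w9 0.183 0.2 [0.66] w9 0.183 0.3 [] 
w9 0.297 0.1 [0.714] w9 0.297 0.125 [0.736] w9 0.297 0.15 [0.739] w9 0.297 0.2 [0.747] w9 0.297 0.3 [] 
10540 91 144 72 323 [0.3   0.361 0.3  ] [0.691 0.399 0.424]
```

>>> {"fn": "apply_moves", "kwargs": {
  "rotation": [
    [0,0,0],
    [0,0,0],
    [0,0,-6],
    [0,0,-12],
    [0,0,-19],
    [0,0,-26],
    [0,0,-33],
    [0,0,-40],
    [0,0,-47],
    [0,0,-54],
    [0,0,-61],
    [0,0,-68],
    [0,0,-75],
    [0,0,-82],
    [0,0,-89],
    [0,0,-96],
    [0,0,-103],
    [0,0,-103]
  ],
  "xyz": [
    [0,0,-3],
    [0,0,-6],
    [1,1,-9],
    [2,2,-12],
    [3,3,-15],
    [4.1,4,-18],
    [4.1,5,-19],
    [4.1,5.9,-19],
    [4.1,5.9,-19],
    [4.1,5.9,-19],
    [4.1,5.9,-19],
    [4.1,5.9,-19],
    [4.1,5.9,-19],
    [4.1,5.9,-19],
    [4.1,5.9,-19],
    [4.1,5.9,-19],
    [4.1,5.9,-19],
    [4.1,5.9,-19]
  ],
  "hand": [-1,-1,-1,-1,-1,-1,-1,-1,-1,-1,-1,-1,-1,-1,-1,-1,-1,-1],
  "force": 40
}}

```text
t: 24.82
tool_pos: [0.4995, 0.1897, 0.2155]
tcp_rot: [[-0.962, 0.275, -0.001], [0.275, 0.962, 0.0], [0.001, -0.0, -1.0]]
force: [1.0, -0.1, -0.6]
grip_width: 0.0237
gripper_force: 40.0
```

>>> {"fn": "apply_moves", "kwargs": {
  "rotation": [
    [0,0,-7],
    [0,0,-14],
    [0,0,-21],
    [0,0,-28],
    [0,0,-35],
    [0,0,-42],
    [0,0,-49],
    [0,0,-56],
    [0,0,-63],
    [0,0,-70],
    [0,0,-77],
    [0,0,-84],
    [0,0,-91],
    [0,0,-98],
    [0,0,-103],
    [0,0,-103],
    [0,0,-103]
  ],
  "xyz": [
    [0,0,0],
    [0,0,0],
    [0,0,0],
    [0,0,0],
    [0,0,0],
    [0,0,0],
    [0,0,0],
    [0,0,0],
    [0,0,0],
    [0,0,0],
    [0,0,0],
    [0,0,0],
    [0,0,0],
    [0,0,0],
    [0,0,0],
    [0,0,0],
    [0,0,0]
  ],
  "hand": [-1,-1,-1,-1,-1,-1,-1,-1,-1,-1,-1,-1,-1,-1,-1,-1,-1]
}}

```text
t: 26.23
tool_pos: [0.4995, 0.1899, 0.2154]
tcp_rot: [[-0.059, -0.998, -0.001], [-0.998, 0.059, -0.0], [0.0, 0.001, -1.0]]
force: [0.4, 0.5, -0.5]
grip_width: 0.0236
gripper_force: 40.0
```

```bash
cat > s.py <<'E'
from h import *
import sys
# slot, rail x offset (mm), tcp z, yaw
k,xo,z,yaw=int(sys.argv[1]),float(sys.argv[2])/1000,float(sys.argv[3]),float(sys.argv[4])
X=np.array([.99905,-.0436,0]);Y=np.array([.0436,.99905,0]);O=np.array([.622,.1837,0])
plan(np.round(O+Y*.114*(k-1)+X*xo+[0,0,z],4),yaw)
E
python3 s.py 2 -38 .13 -92.5; python3 l.py w12
```

```text
plan [0.589  0.2992 0.13  ] shift [-11.44  -8.3    8.53] turn -0.9 yaw now -93.4 tilt [-0.001 -0.    -1.   ] q7 1.93
[0.49951695 0.18989686 0.21540035]
0.95 [380.  65.  62.  89.] [427.6  60.4  25.  108.7  29.8] blk [427.3  60.6  24.7 106.5  29.8] axis 120.0 1668
0.75 [367.   6.  15.  12.] [434.9 -13.3  21.   13.9   2.5] blk [436.4 -14.1   8.4   9.3  79. ] axis 9.4 182
```

View pics/w12.png

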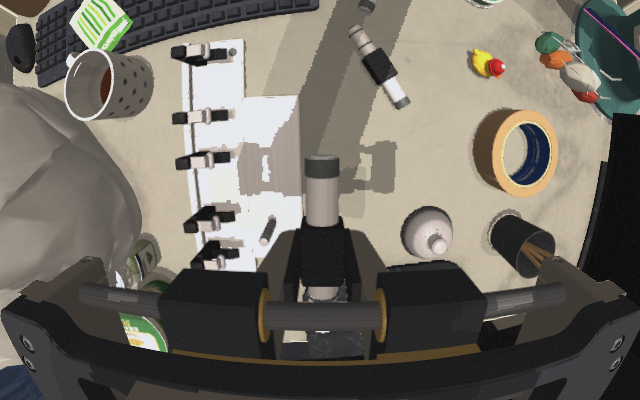

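>>> {"fn": "apply_moves", "kwargs": {
  "rotation": [
    [0,0,-0.9],
    [0,0,-0.9],
    [0,0,-0.9],
    [0,0,-0.9],
    [0,0,-0.9],
    [0,0,-0.9],
    [0,0,-0.9],
    [0,0,-0.9],
    [0,0,-0.9]
  ],
  "xyz": [
    [-3,-2,1],
    [-6,-4,2],
    [-9,-6,4],
    [-11.4,-8.3,6],
    [-11.4,-8.3,8.5],
    [-11.4,-8.3,8.5],
    [-11.4,-8.3,8.5],
    [-11.4,-8.3,8.5],
    [-11.4,-8.3,8.5]
  ],
  "hand": [-1,-1,-1,-1,-1,-1,-1,-1,-1]
}}

```text
t: 27.08
tool_pos: [0.5891, 0.2991, 0.1328]
tcp_rot: [[-0.039, -0.999, 0.002], [-0.999, 0.039, 0.001], [-0.001, -0.002, -1.0]]
force: [0.9, -0.4, -0.7]
grip_width: 0.0239
gripper_force: 40.0
```

```bash
python3 s.py 2 -38 .067 -92.5; python3 - <<'E'
from h import *
p,d,st=snap('wrist','w13'); P=cloud('wrist',d,st); z0=st['tool_pos'][2]
m=(P[...,2]>.0765)&(P[...,2]<.085)&(P[...,0]>.605)&(P[...,0]<.68)&(P[...,1]>-.02)&(P[...,1]<.4)
q=P[m]*1000
q=q[np.argsort(q[:,1])]; br=np.where(np.diff(q[:,1])>8)[0]
for s in np.split(q,br+1): print(np.round(s.mean(0),1),np.round(s.min(0)),np.round(s.max(0)),len(s))
# held light: points near tool
R=np.array(st['tcp_rot']); L=(P-st['tool_pos'])@R
m=(abs(L[...,1])<.02)&(L[...,2]>-.01)&(L[...,2]<.04)&(abs(L[...,0])<.08); l=L[m]*1000
e=l[(l[:,0]>25)]; print('barrel end max x',np.percentile(l[:,0],99.5),'top z(tool)',np.percentile(e[:,2],5),'y',np.percentile(e[:,1],[2,98]),len(e))
E
```

```text
plan [0.589  0.2992 0.067 ] shift [-0.01  0.02  6.58] turn 0.2 yaw now -92.3 tilt [ 0.002  0.001 -1.   ] q7 1.9
[637.  149.7  78.5] [629. 143.  77.] [645. 156.  81.] 344
[639.8 216.8  78.5] [632. 211.  77.] [648. 223.  81.] 390
[641.9 262.6  78.6] [634. 257.  77.] [650. 269.  80.] 377
[645.1 329.1  78.7] [637. 324.  77.] [653. 335.  81.] 248
barrel end max x 53.644382696630025 top z(tool) 4.020223588722381 y [-8.65339577  8.82060469] 1930
```

>>> {"fn": "apply_moves", "kwargs": {
  "rotation": [
    [0,0,0],
    [0,0,0],
    [0,0,0],
    [0,0,0],
    [0,0,0],
    [0,0,0]
  ],
  "xyz": [
    [0,0,3],
    [0,0,5.5],
    [0,0,6.6],
    [0,0,6.6],
    [0,0,6.6],
    [0,0,6.6]
  ],
  "hand": [-1,-1,-1,-1,-1,-1]
}}

```text
t: 27.63
tool_pos: [0.5893, 0.3, 0.0667]
tcp_rot: [[-0.039, -0.999, 0.002], [-0.999, 0.039, 0.002], [-0.002, -0.002, -1.0]]
force: [0.1, 0.2, -0.7]
grip_width: 0.024
gripper_force: 40.0
```

```bash
python3 s.py 2 0 .065 -92.5
```

```text
plan [0.627  0.2976 0.065 ] shift [ 0.1  -3.77  0.18] turn 0.3 yaw now -92.2 tilt [ 0.002  0.002 -1.   ] q7 1.86
```

>>> {"fn": "apply_moves", "kwargs": {
  "rotation": [
    [0,0,0.3],
    [0,0,0.3],
    [0,0,0.3],
    [0,0,0.3],
    [0,0,0.3],
    [0,0,0.3],
    [0,0,0.3],
    [0,0,0.3],
    [0,0,0.3]
  ],
  "xyz": [
    [0.1,-0.6,0.1],
    [0.1,-1.2,0.1],
    [0.1,-1.8,0.1],
    [0.1,-2.4,0.1],
    [0.1,-3,0.1],
    [0.1,-3.5,0.1],
    [0.1,-3.9,0.1],
    [0.1,-3.9,0.1],
    [0.1,-3.9,0.1]
  ],
  "hand": [-1,-1,-1,-1,-1,-1,-1,-1,-1]
}}

```text
t: 28.38
tool_pos: [0.6274, 0.299, 0.0661]
tcp_rot: [[-0.043, -0.999, -0.0], [-0.999, 0.043, 0.003], [-0.003, 0.0, -1.0]]
force: [-3.4, 0.4, 8.2]
grip_width: 0.0236
gripper_force: 40.0
```

>>> {"fn": "apply_moves", "kwargs": {
  "rotation": [
    [0,0,0],
    [0,0,0],
    [0,0,0],
    [0,0,0],
    [0,0,0],
    [0,0,0],
    [0,0,0],
    [0,0,0]
  ],
  "xyz": [
    [0,0,0],
    [0,0,0],
    [0,0,0],
    [0,0,0],
    [0,0,-3],
    [0,0,-6],
    [0,0,-9],
    [0,0,-9]
  ],
  "hand": [-0.1,-0.1,-0.1,-0.1,-0.1,-0.1,-0.1,-0.1]
}}

```text
t: 29.05
tool_pos: [0.6295, 0.299, 0.1602]
tcp_rot: [[-0.044, -0.999, 0.007], [-0.999, 0.044, 0.005], [-0.005, -0.007, -1.0]]
force: [-0.1, 0.6, 1.7]
grip_width: 0.0414
gripper_force: 0.0
```

```bash
cat > v.py <<'E'
from h import *
import sys
k=int(sys.argv[2])
p,d,st=snap('wrist',sys.argv[1]); P=cloud('wrist',d,st)
X=np.array([.99905,-.0436]);Y=np.array([.0436,.99905]);S=np.array([.622,.1837])+Y*.114*(k-1)
r=np.stack([(P[...,:2]-S)@X,(P[...,:2]-S)@Y,P[...,2]],-1)*1000
b=r[(abs(r[...,1])<26)&(r[...,2]>45)&(r[...,2]<80)&(abs(r[...,0])<30)]
print('between clips: x',np.percentile(b[:,0],[2,50,98]).round(1),'y',np.percentile(b[:,1],[2,98]).round(1),'z',np.percentile(b[:,2],[50,98]).round(1),len(b))
e=r[(abs(r[...,1])>41)&(abs(r[...,1])<62)&(r[...,2]>45)&(r[...,2]<75)&(abs(r[...,0])<30)]
for sg in (-1,1):
    f=e[e[:,1]*sg>0]
    if len(f)>10: print('end',sg,'x',np.percentile(f[:,0],[2,50,98]).round(1),'y',np.percentile(f[:,1],[2,98]).round(1),'ztop',np.percentile(f[:,2],97).round(1),len(f))
E
python3 v.py w14 2; python3 l.py w15
```

```text
between clips: x [-11.5   0.2  11.7] y [-24.6  25. ] z [64.4 66.1] 1634
end -1 x [-8.8 -0.5  8.4] y [-52.  -41.2] ztop 63.8 325
end 1 x [-9.   0.1  8.2] y [45.9 55.3] ztop 62.7 201
[0.62889443 0.29799009 0.15730161]
0.67 [516.   8.  24.  15.] [408.3  97.4  16.   24.7  26.8] blk [406.6  99.   10.1  18.   37.9] axis 127.5 268
```

View pics/w14.png

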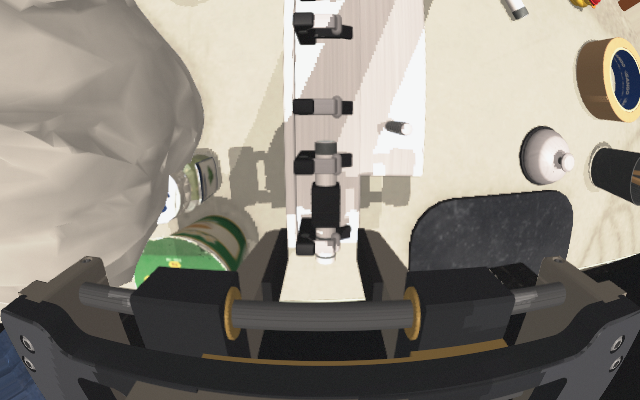

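>>> {"fn": "apply_moves", "kwargs": {
  "rotation": [
    [0,0,0],
    [0,0,7],
    [0,0,14],
    [0,0,147],
    [0,0,147],
    [0,0,147],
    [0,0,147],
    [0,0,147],
    [0,0,147],
    [0,0,147],
    [0,0,147],
    [0,0,147],
    [0,0,147],
    [0,0,147],
    [0,0,147],
    [0,0,147],
    [0,0,147],
    [0,0,147],
    [0,0,147],
    [0,0,147]
  ],
  "xyz": [
    [0,1,-4],
    [0,4,-4],
    [3,8,-4],
    [24.7,19.1,-4],
    [24.7,19.1,-4],
    [24.7,19.1,-4],
    [24.7,19.1,-4],
    [24.7,19.1,-4],
    [24.7,19.1,-4],
    [24.7,19.1,-4],
    [24.7,19.1,-4],
    [24.7,19.1,-4],
    [24.7,19.1,-4],
    [24.7,19.1,-4],
    [24.7,19.1,-4],
    [24.7,19.1,-4],
    [24.7,19.1,-4],
    [24.7,19.1,-4],
    [24.7,19.1,-4],
    [24.7,19.1,-4]
  ],
  "hand": [0.3,0.3,0.3,0.3,0.3,0.3,0.3,0.3,0.3,0.3,0.3,0.3,0.3,0.3,0.3,0.3,0.3,0.3,0.3,0.3],
  "force": 30
}}

```text
t: 30.87
tool_pos: [0.4253, 0.0577, 0.1927]
tcp_rot: [[-0.661, 0.751, -0.002], [0.751, 0.661, 0.0], [0.002, -0.002, -1.0]]
force: [0.1, 0.6, 0.3]
grip_width: 0.0594
gripper_force: 0.0
```

```bash
python3 l.py w16; python3 -c "
from h import *
plan([.4275,.0605,.11],120)"
```

```text
[0.42534321 0.05774919 0.19272798]
0.73 [255. 249.  83.  37.] [415.5 -57.2 109.3  17.5  64.8] blk [417.3 -56.9 103.7   8.5  66. ] axis 62.9 420
0.7 [327. 184.  38. 100.] [426.7  60.6  24.6 108.6  30. ] blk [426.9  60.3  24.6 105.3  30. ] axis 120.3 1827
0.58 [508. 190. 213. 165.] [592.6 211.3 290.3 139.2  87.6] blk [637.9 208.9  96.5 149.2  39. ] axis 81.5 14154
plan [0.4275, 0.0605, 0.11] shift [0.06 0.35 8.3 ] turn 11.7 yaw now 131.7 tilt [-0.002 -0.001 -1.   ] q7 0.16
```

>>> {"fn": "apply_moves", "kwargs": {
  "rotation": [
    [0,0,7],
    [0,0,11.7],
    [0,0,11.7],
    [0,0,11.7],
    [0,0,11.7],
    [0,0,11.7],
    [0,0,11.7],
    [0,0,11.7],
    [0,0,11.7],
    [0,0,11.7],
    [0,0,11.7],
    [0,0,11.7],
    [0,0,11.7]
  ],
  "xyz": [
    [0.1,0.3,4],
    [0.1,0.3,8],
    [0.1,0.3,12],
    [0.1,0.3,14.5],
    [0.1,0.3,16],
    [0.1,0.3,16.7],
    [0.1,0.3,16.7],
    [0.1,0.3,16.7],
    [0.1,0.3,16.7],
    [0.1,0.3,16.7],
    [0.1,0.3,16.7],
    [0.1,0.3,16.7],
    [0.1,0.3,16.7]
  ],
  "hand": [0.3,0.3,0.3,0.3,0.3,0.3,0.3,-1,-1,-1,-1,-1,-1]
}}

```text
t: 32.05
tool_pos: [0.428, 0.0609, 0.0273]
tcp_rot: [[-0.501, 0.866, 0.001], [0.866, 0.501, -0.0], [-0.001, 0.001, -1.0]]
force: [-1.1, -0.6, 4.9]
grip_width: 0.0236
gripper_force: 30.0
```

```bash
python3 s.py 1 -60 .15 87.5
```

```text
plan [0.5621 0.1863 0.15  ] shift [  4.13  17.89 -12.26] turn 32.5 yaw now 120.0 tilt [ 0.001 -0.    -1.   ] q7 -0.37
```

>>> {"fn": "apply_moves", "kwargs": {
  "rotation": [
    [0,0,0],
    [0,0,0],
    [0,0,5],
    [0,0,11],
    [0,0,17],
    [0,0,23],
    [0,0,29],
    [0,0,32.5],
    [0,0,32.5],
    [0,0,32.5],
    [0,0,32.5],
    [0,0,32.5]
  ],
  "xyz": [
    [0,0,-4],
    [0,0,-8],
    [0.5,3,-12],
    [1,6,-12],
    [1.5,9,-12],
    [2,12,-12],
    [2.5,16,-12],
    [2.9,19.7,-12],
    [2.9,19.7,-12],
    [2.9,19.7,-12],
    [2.9,19.7,-12],
    [2.9,19.7,-12]
  ],
  "hand": [-1,-1,-1,-1,-1,-1,-1,-1,-1,-1,-1,-1],
  "force": 40
}}

```text
t: 33.05
tool_pos: [0.5826, 0.1838, 0.1464]
tcp_rot: [[0.043, 0.999, -0.001], [0.999, -0.043, -0.001], [-0.001, -0.001, -1.0]]
force: [0.0, 0.3, -1.6]
grip_width: 0.0238
gripper_force: 40.0
```

```bash
cat > g.py <<'E'
from h import *
import sys
p,d,st=snap('wrist',sys.argv[1]); P=cloud('wrist',d,st)
R=np.array(st['tcp_rot']); L=(P-st['tool_pos'])@R
m=(abs(L[...,1])<.02)&(L[...,2]>-.01)&(L[...,2]<.04)&(abs(L[...,0])<.08); l=L[m]*1000
e=l[(l[:,0]>25)]; print('grip',st['grip_width'],'barrel end max x',np.percentile(l[:,0],99.5),'top z(tool)',np.percentile(e[:,2],5),'y',np.percentile(e[:,1],[2,98]),len(e))
E
python3 g.py w17; python3 s.py 1 -38 .066 87.5
```

```text
grip 0.023821414773214197 barrel end max x 53.954019895167875 top z(tool) 5.10662741958557 y [-9.21795749  8.17197099] 1910
plan [0.584  0.1854 0.066 ] shift [0.19 0.12 8.06] turn 0.0 yaw now 87.5 tilt [-0.001 -0.001 -1.   ] q7 -0.79
```

>>> {"fn": "apply_moves", "kwargs": {
  "rotation": [
    [0,0,0],
    [0,0,0],
    [0,0,0],
    [0,0,0],
    [0,0,0],
    [0,0,0],
    [0,0,0],
    [0,0,0],
    [0,0,0],
    [0,0,0],
    [0,0,0],
    [0,0,0],
    [0,0,0],
    [0,0,0],
    [0,0,0],
    [0,0,0]
  ],
  "xyz": [
    [0,0.1,2],
    [0,0.1,5],
    [0,0.1,7],
    [0,0.1,8],
    [0,0.1,8],
    [0,0.1,8],
    [0,0.1,8],
    [0,0.7,8],
    [0,1.3,8],
    [0,1.9,8],
    [0,2.5,8],
    [0,3.1,8],
    [0,3.6,8],
    [0,4,8],
    [0,4,8],
    [0,4,8]
  ],
  "hand": [-1,-1,-1,-1,-1,-1,-1,-1,-1,-1,-1,-1,-1,-1,-1,-1]
}}

```text
t: 34.43
tool_pos: [0.6227, 0.1841, 0.0672]
tcp_rot: [[0.042, 0.999, -0.002], [0.999, -0.042, 0.0], [0.0, -0.002, -1.0]]
force: [-5.3, 0.4, 5.3]
grip_width: 0.0232
gripper_force: 40.0
```

```bash
python3 s.py 1 0 .066 87.5
```

```text
plan [0.622  0.1837 0.066 ] shift [-0.04 -0.06  0.12] turn 0.1 yaw now 87.6 tilt [-0.002  0.    -1.   ] q7 -0.8
```

Home by position; release, rise and check.

>>> {"fn": "apply_moves", "kwargs": {
  "rotation": [
    [0,0,0],
    [0,0,0],
    [0,0,0],
    [0,0,0],
    [0,0,0],
    [0,0,0],
    [0,0,0],
    [0,0,0]
  ],
  "xyz": [
    [0,0,0],
    [0,0,0],
    [0,0,0],
    [0,0,0],
    [0,0,-3],
    [0,0,-6],
    [0,0,-9],
    [0,0,-9]
  ],
  "hand": [-0.1,-0.1,-0.1,-0.1,-0.1,-0.1,-0.1,-0.1],
  "force": 30
}}

```text
t: 35.1
tool_pos: [0.6269, 0.1849, 0.1631]
tcp_rot: [[0.043, 0.999, 0.01], [0.999, -0.043, 0.003], [0.004, 0.01, -1.0]]
force: [0.9, 0.9, 0.4]
grip_width: 0.0413
gripper_force: 0.0
```

```bash
python3 v.py w18 1; python3 - <<'E'
from h import *
p,d,st=snap('top'); P=cloud('top',d,st)
for f in find('top',P,'light0',4): print(round(f[0],2),f[1],rect(f[2]))
plan([.419,-.06,.14],66)
E
```

```text
between clips: x [-11.1   0.4  11.4] y [-24.9  24.4] z [64.3 66. ] 1540
end -1 x [-8.3  0.1  8.3] y [-53.6 -44.7] ztop 62.7 145
end 1 x [-9.5 -0.2  8.9] y [41.5 54.7] ztop 63.4 382
0.72 [212. 158.  45.  14.] [629.1 308.8 116.9  25.3  83.7]
plan [0.419, -0.06, 0.14] shift [-25.13 -19.4    1.67] turn 21.5 yaw now 87.5 tilt [ 0.    -0.001 -1.   ] q7 -0.75
```

>>> {"fn": "apply_moves", "kwargs": {
  "rotation": [
    [0,0,0],
    [0,0,21.5],
    [0,0,21.5],
    [0,0,21.5],
    [0,0,21.5],
    [0,0,21.5],
    [0,0,21.5],
    [0,0,21.5],
    [0,0,21.5],
    [0,0,21.5],
    [0,0,21.5]
  ],
  "xyz": [
    [0,0,-1],
    [-25.1,-19.4,1],
    [-25.1,-19.4,1],
    [-25.1,-19.4,1],
    [-25.1,-19.4,1],
    [-25.1,-19.4,1],
    [-25.1,-19.4,1],
    [-25.1,-19.4,1],
    [-25.1,-19.4,1],
    [-25.1,-19.4,1],
    [-25.1,-19.4,1]
  ],
  "hand": [0.3,0.3,0.3,0.3,0.3,0.3,0.3,0.3,0.3,0.3,0.3]
}}

```text
t: 36.17
tool_pos: [0.4181, -0.0606, 0.1465]
tcp_rot: [[0.409, 0.913, -0.001], [0.913, -0.409, -0.0], [-0.001, -0.001, -1.0]]
force: [0.6, 1.6, 0.9]
grip_width: 0.0594
gripper_force: 0.0
```

```bash
python3 l.py w19; python3 -c "
from h import *
plan([.419,-.059,.0265],66)"
```

```text
[ 0.41810073 -0.06055406  0.14649206]
0.86 [322. 191.  24. 113.] [417.5 -58.3 108.6  23.8  65.6] blk [417.9 -57.6 105.7  23.7  65.2] axis 66.0 2469
0.25 [514. 233. 169.  86.] [ 595.9 -196.1   60.5  210.6   89.6] blk [ 585.8 -167.4  189.9    6.9    1.2] axis 172.9 1946
plan [0.419, -0.059, 0.0265] shift [-0.07 -0.06 12.04] turn 0.1 yaw now 66.1 tilt [ 0.001  0.001 -1.   ] q7 -0.62
```

>>> {"fn": "apply_moves", "kwargs": {
  "rotation": [
    [0,0,0],
    [0,0,0],
    [0,0,0],
    [0,0,0],
    [0,0,0],
    [0,0,0],
    [0,0,0],
    [0,0,0],
    [0,0,0],
    [0,0,0],
    [0,0,0],
    [0,0,0]
  ],
  "xyz": [
    [0.2,-0.1,4],
    [0.2,-0.1,8],
    [0.2,-0.1,11],
    [0.2,-0.1,12.1],
    [0.2,-0.1,12.1],
    [0.2,-0.1,12.1],
    [0.2,-0.1,12.1],
    [0.2,-0.1,12.1],
    [0.2,-0.1,12.1],
    [0.2,-0.1,12.1],
    [0.2,-0.1,12.1],
    [0.2,-0.1,12.1]
  ],
  "hand": [0.3,0.3,0.3,0.3,0.3,0.3,-1,-1,-1,-1,-1,-1]
}}

```text
t: 37.27
tool_pos: [0.4191, -0.0572, 0.026]
tcp_rot: [[0.406, 0.914, 0.001], [0.914, -0.406, -0.0], [-0.0, 0.001, -1.0]]
force: [-0.8, 0.5, 2.8]
grip_width: 0.0237
gripper_force: 30.0
```

```bash
python3 s.py 0 -38 .15 87.5
```

```text
plan [0.5791 0.0715 0.15  ] shift [ 18.26   9.4  -12.39] turn -21.5 yaw now 66.0 tilt [ 0.001 -0.    -1.   ] q7 -0.87
```

>>> {"fn": "apply_moves", "kwargs": {
  "rotation": [
    [0,0,0],
    [0,0,0],
    [0,0,0],
    [0,0,-5],
    [0,0,-11],
    [0,0,-17],
    [0,0,-21.5],
    [0,0,-21.5],
    [0,0,-21.5],
    [0,0,-21.5],
    [0,0,-21.5]
  ],
  "xyz": [
    [0,0,-4],
    [0,0,-8],
    [0,0,-12],
    [3,1.6,-12],
    [6,3.2,-12],
    [9,4.8,-12],
    [12,6.4,-12],
    [15.5,8,-12],
    [18.2,9.4,-12],
    [18.2,9.4,-12],
    [18.2,9.4,-12]
  ],
  "hand": [-1,-1,-1,-1,-1,-1,-1,-1,-1,-1,-1],
  "force": 40
}}

```text
t: 38.18
tool_pos: [0.5787, 0.0725, 0.1452]
tcp_rot: [[0.041, 0.999, -0.001], [0.999, -0.041, 0.001], [0.001, -0.001, -1.0]]
force: [-0.1, 0.2, -1.5]
grip_width: 0.0235
gripper_force: 40.0
```

```bash
python3 g.py w20; python3 s.py 0 -38 .066 87.5
```

```text
grip 0.023465358149362313 barrel end max x 52.239995908725554 top z(tool) 3.830790811431743 y [-9.17914565  8.29067919] 1844
plan [0.5791 0.0715 0.066 ] shift [0.05 0.13 7.9 ] turn 0.1 yaw now 87.6 tilt [-0.002 -0.    -1.   ] q7 -0.61
```

>>> {"fn": "apply_moves", "kwargs": {
  "rotation": [
    [0,0,0],
    [0,0,0],
    [0,0,0],
    [0,0,0],
    [0,0,0],
    [0,0,0],
    [0,0,0],
    [0,0,0],
    [0,0,0],
    [0,0,0],
    [0,0,0],
    [0,0,0],
    [0,0,0],
    [0,0,0],
    [0,0,0],
    [0,0,0]
  ],
  "xyz": [
    [0,0.1,2],
    [0,0.1,5],
    [0,0.1,7],
    [0,0.1,7.9],
    [0,0.1,7.9],
    [0,0.1,7.9],
    [0,0.1,7.9],
    [0,0.7,7.9],
    [0,1.3,7.9],
    [0,1.9,7.9],
    [0,2.5,7.9],
    [0,3.1,7.9],
    [0,3.6,7.9],
    [0,4,7.9],
    [0,4,7.9],
    [0,4,7.9]
  ],
  "hand": [-1,-1,-1,-1,-1,-1,-1,-1,-1,-1,-1,-1,-1,-1,-1,-1]
}}

```text
t: 39.57
tool_pos: [0.6177, 0.0695, 0.066]
tcp_rot: [[0.043, 0.999, -0.003], [0.999, -0.043, -0.0], [-0.0, -0.003, -1.0]]
force: [-4.7, 1.1, -3.6]
grip_width: 0.0234
gripper_force: 40.0
```

```bash
python3 s.py 0 0 .066 87.5
```

```text
plan [0.617  0.0698 0.066 ] shift [ 0.02 -0.08  0.  ] turn 0.1 yaw now 87.6 tilt [-0.003 -0.    -1.   ] q7 -0.65
```

>>> {"fn": "apply_moves", "kwargs": {
  "rotation": [
    [0,0,0],
    [0,0,0],
    [0,0,0],
    [0,0,0],
    [0,0,0],
    [0,0,0],
    [0,0,0],
    [0,0,0]
  ],
  "xyz": [
    [0,0,0],
    [0,0,0],
    [0,0,0],
    [0,0,0],
    [0,0,-3],
    [0,0,-6],
    [0,0,-9],
    [0,0,-9]
  ],
  "hand": [-0.1,-0.1,-0.1,-0.1,-0.1,-0.1,-0.1,-0.1],
  "force": 30
}}

```text
t: 40.23
tool_pos: [0.6224, 0.0707, 0.1632]
tcp_rot: [[0.043, 0.999, 0.011], [0.999, -0.043, 0.001], [0.002, 0.011, -1.0]]
force: [0.3, 0.4, 0.2]
grip_width: 0.0411
gripper_force: 0.0
```

```bash
python3 v.py w21 0; python3 v.py w22 1; python3 -c "
from h import *
plan([.3685,.266,.2],90)"
```

```text
between clips: x [-10.9   0.2  11.8] y [-25.   24.3] z [64.3 65.8] 1556
end -1 x [-8.7 -0.2  8.9] y [-55.4 -42.9] ztop 63.5 171
end 1 x [-8.9 -0.5  8.6] y [41.1 61.7] ztop 63.9 405
between clips: x [-11.1   0.5  11.5] y [-24.9  24.9] z [64.4 66.2] 1773
end -1 x [-8.6 -0.2  8.7] y [-61.6 -41. ] ztop 63.5 395
end 1 x [-8.6 -0.3  8.6] y [43.7 61.9] ztop 62.7 260
plan [0.3685, 0.266, 0.2] shift [ 18.56 -25.94  -4.26] turn -2.5 yaw now 87.5 tilt [ 0.004 -0.    -1.   ] q7 -0.58
```

View pics/w21.png

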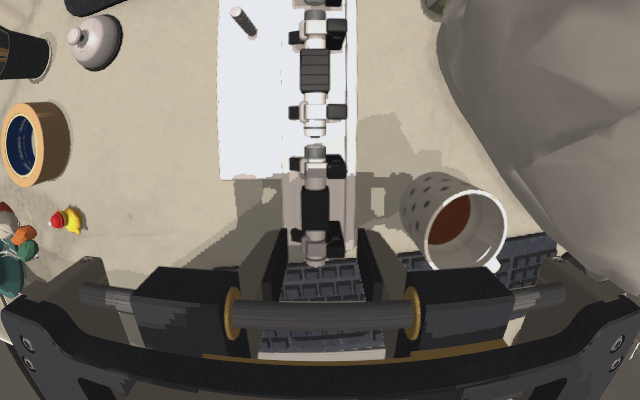

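```bash
python3 - <<'E'
from h import *
P=np.load('top0.npy'); Q=P.reshape(-1,3)
ys=np.arange(.12,.41,.02)
print('y',np.round(ys,2))
for x in np.arange(.2,.5,.02):
    print(round(x,2),[ (lambda s: int(1000*np.max(s)) if len(s) else -1)(Q[(abs(Q[:,0]-x)<.01)&(abs(Q[:,1]-y)<.01),2]) for y in ys])
W=np.load('w1.npy').reshape(-1,3); s=W[(W[:,2]>.11)&(W[:,0]<.45)&(W[:,1]>.1)&(W[:,1]<.45)]; print(len(s),np.round(np.percentile(s,[1,50,99],axis=0),3) if len(s) else '')
E
```

```text
y [0.12 0.14 0.16 0.18 0.2  0.22 0.24 0.26 0.28 0.3  0.32 0.34 0.36 0.38
 0.4 ]
0.2 [3, 52, 54, 54, 3, 4, 3, 4, 80, 3, 4, 3, 422, 422, 2]
0.22 [53, 53, 52, 52, 53, 3, 5, 80, 154, 81, 2, 5, 422, 422, 2]
0.24 [54, 4, 4, 41, 54, 50, 81, 152, 149, 79, 80, 3, 422, 422, 1]
0.26 [54, 4, 3, 5, 55, 53, 79, 79, 156, 79, 3, 5, 421, 422, 2]
0.28 [53, 54, 4, 53, 53, 5, 4, 80, 78, 78, 4, 4, 422, 422, 2]
0.3 [50, 54, 54, 54, 52, 4, 4, 4, 5, 4, 7, 13, 422, 423, 11]
0.32 [3, 3, 5, 5, 5, 5, 4, 5, 2, 5, 13, 13, 421, 423, 13]
0.34 [6, 4, 5, 4, 3, 6, 28, 33, 33, 13, 15, 13, 422, 423, 12]
0.36 [3, 6, 4, 4, 3, 7, 38, 55, 54, 27, 14, 13, 422, 423, 12]
0.38 [4, 5, 4, 4, 3, 7, 36, 56, 55, 28, 13, 14, 421, 422, 12]
0.4 [3, 22, 22, 5, 3, 4, 24, 32, 29, 11, 14, 13, 421, 423, 417]
0.42 [4, 23, 26, 28, 26, 4, 5, 4, 3, 10, 15, 14, 420, 423, 418]
0.44 [4, 3, 26, 28, 25, 23, 18, 5, 4, 10, 13, 15, 419, 422, 419]
0.46 [4, 3, 4, 6, 20, 23, 3, 5, 4, 5, 15, 14, 418, 423, 420]
0.48 [3, 3, 4, 4, 4, 5, 4, 5, 5, 6, 15, 14, 410, 422, 420]
2803 [[0.029 0.101 0.11 ]
 [0.056 0.218 0.125]
 [0.45  0.374 0.386]]
```

>>> {"fn": "apply_moves", "kwargs": {
  "rotation": [
    [0,0,0],
    [0,0,0],
    [0,0,-100],
    [0,0,-100],
    [0,0,-100],
    [0,0,-100],
    [0,0,-100],
    [0,0,-100],
    [0,0,-100],
    [0,0,-100],
    [0,0,-100],
    [0,0,-100],
    [0,0,-100],
    [0,0,-100],
    [0,0,-100],
    [0,0,-100],
    [0,0,-100],
    [0,0,-100]
  ],
  "xyz": [
    [0,0,-4],
    [0,0,-8],
    [9.5,-12.4,-8],
    [9.5,-12.4,-8],
    [9.5,-12.4,-8],
    [9.5,-12.4,-8],
    [9.5,-12.4,-8],
    [9.5,-12.4,-8],
    [9.5,-12.4,-8],
    [9.5,-12.4,-8],
    [9.5,-12.4,-8],
    [9.5,-12.4,-8],
    [9.5,-12.4,-8],
    [9.5,-12.4,-8],
    [9.5,-12.4,-8],
    [9.5,-12.4,-8],
    [9.5,-12.4,-8],
    [9.5,-12.4,-8]
  ],
  "hand": [-0.1,-0.1,-1,-1,-1,-1,-1,-1,-1,-1,-1,-1,-1,-1,-1,-1,-1,-1]
}}

```text
t: 41.83
tool_pos: [0.4985, 0.1693, 0.2357]
tcp_rot: [[-0.992, -0.128, -0.002], [-0.128, 0.992, 0.0], [0.002, 0.001, -1.0]]
force: [0.2, 0.4, 0.0]
grip_width: 0.0003
gripper_force: 0.0
```

>>> {"fn": "apply_moves", "kwargs": {
  "rotation": [
    [0,0,-82.5],
    [0,0,-82.5],
    [0,0,-82.5],
    [0,0,-82.5],
    [0,0,-82.5],
    [0,0,-82.5],
    [0,0,-82.5],
    [0,0,-82.5],
    [0,0,-82.5],
    [0,0,-82.5],
    [0,0,-82.5],
    [0,0,-82.5],
    [0,0,-82.5],
    [0,0,-82.5]
  ],
  "xyz": [
    [0,0,0],
    [0,0,0],
    [0,0,0],
    [0,0,0],
    [0,0,0],
    [0,0,0],
    [0,0,0],
    [0,0,0],
    [0,0,0],
    [0,0,0],
    [0,0,0],
    [0,0,0],
    [0,0,0],
    [0,0,0]
  ],
  "hand": [-1,-1,-1,-1,-1,-1,-1,-1,-1,-1,-1,-1,-1,-1]
}}

```text
t: 43.0
tool_pos: [0.4987, 0.1696, 0.2363]
tcp_rot: [[-0.003, -1.0, -0.001], [-1.0, 0.003, -0.0], [0.0, 0.001, -1.0]]
force: [0.6, -0.5, -0.1]
grip_width: 0.0005
gripper_force: 0.0
```

```bash
python3 - <<'E'
from h import *
plan([.376,.266,.11],-90)
p,d,st=snap('wrist','w23'); P=cloud('wrist',d,st)
for f in find('wrist',P,'plunger_top'):
    q=f[2]; t=q[(q[:,2]>.048)&(q[:,2]<.06)]; print(f[0],f[1],rect(t),np.round(t.mean(0),4),len(t))
E
```

```text
plan [0.376, 0.266, 0.11] shift [-9.6  12.28 12.63] turn -0.2 yaw now -90.2 tilt [-0.001 -0.    -1.   ] q7 2.01
0.58 [428. 260.  17.  16.] [367.7 266.   20.3  19.1  32. ] [0.3684 0.2649 0.0536] 189
```

>>> {"fn": "apply_moves", "kwargs": {
  "rotation": [
    [0,0,0],
    [0,0,0],
    [0,0,0],
    [0,0,0],
    [0,0,0],
    [0,0,0],
    [0,0,0],
    [0,0,0],
    [0,0,0],
    [0,0,0],
    [0,0,0]
  ],
  "xyz": [
    [-2.5,3,0],
    [-5,6,0],
    [-7.5,9,0],
    [-9.6,12.3,0],
    [-9.6,12.3,3],
    [-9.6,12.3,6],
    [-9.6,12.3,9],
    [-9.6,12.3,11],
    [-9.6,12.3,12.5],
    [-9.6,12.3,12.5],
    [-9.6,12.3,12.5]
  ],
  "hand": [-1,-1,-1,-1,-1,-1,-1,-1,-1,-1,-1]
}}

```text
t: 44.02
tool_pos: [0.3755, 0.2656, 0.1118]
tcp_rot: [[0.0, -1.0, -0.001], [-1.0, -0.0, -0.0], [0.0, 0.001, -1.0]]
force: [-0.2, 1.0, 0.6]
grip_width: 0.0008
gripper_force: 0.0
```

```bash
python3 -c "
from h import *
plan([.375,.266,.067],-90)"
```

```text
plan [0.375, 0.266, 0.067] shift [-0.04  0.05  4.48] turn 0.0 yaw now -90.0 tilt [-0.001 -0.    -1.   ] q7 1.63
```

>>> {"fn": "apply_moves", "kwargs": {
  "rotation": [
    [0,0,0],
    [0,0,0],
    [0,0,0],
    [0,0,0],
    [0,0,0],
    [0,0,0],
    [0,0,0],
    [0,0,0],
    [0,0,0]
  ],
  "xyz": [
    [0,0,2],
    [0,0,3.2],
    [0,0,3.6],
    [0,0,4],
    [0,0,4.3],
    [0,0,4.5],
    [0,0,4.5],
    [0,0,4.5],
    [0,0,4.5]
  ],
  "hand": [-1,-1,-1,-1,-1,-1,-1,-1,-1]
}}

```text
t: 44.77
tool_pos: [0.3759, 0.2655, 0.0676]
tcp_rot: [[0.001, -1.0, 0.001], [-1.0, -0.001, -0.001], [0.001, -0.001, -1.0]]
force: [-1.4, -2.4, 8.1]
grip_width: 0.0006
gripper_force: 3.7
```

>>> {"fn": "apply_moves", "kwargs": {
  "rotation": [
    [0,0,0],
    [0,0,0],
    [0,0,0],
    [0,0,0],
    [0,0,0],
    [0,0,0]
  ],
  "xyz": [
    [0,0,0.1],
    [0,0,0.2],
    [0,0,0.2],
    [0,0,0.2],
    [0,0,0.2],
    [0,0,0.2]
  ],
  "hand": [-1,-1,-1,-1,-1,-1]
}}

```text
t: 45.27
tool_pos: [0.3759, 0.2656, 0.067]
tcp_rot: [[0.001, -1.0, 0.002], [-1.0, -0.001, -0.002], [0.002, -0.002, -1.0]]
force: [-3.7, -7.3, 24.4]
grip_width: 0.0004
gripper_force: 11.5
```

>>> {"fn": "apply_moves", "kwargs": {
  "rotation": [
    [0,0,0],
    [0,0,0],
    [0,0,0],
    [0,0,0],
    [0,0,0],
    [0,0,0],
    [0,0,0],
    [0,0,0],
    [0,0,0]
  ],
  "xyz": [
    [0,0,-2],
    [0,0,-5],
    [0,0,-9],
    [0,0,-13],
    [0,0,-16],
    [0,0,-16],
    [7,-10,-18],
    [7,-10,-18],
    [7,-10,-18]
  ],
  "hand": [-1,-1,-1,-1,-1,-1,-1,-1,-1]
}}

```text
t: 46.02
tool_pos: [0.4771, 0.1945, 0.2452]
tcp_rot: [[0.002, -1.0, 0.001], [-1.0, -0.002, -0.0], [0.0, -0.001, -1.0]]
force: [1.0, 0.6, 0.8]
grip_width: 0.0007
gripper_force: 0.0
```

```bash
for k in 1 2; do python3 v.py w3$k $k; done; python3 - <<'E'
from h import *
p,d,st=snap('top','t9'); P=cloud('top',d,st)
X=np.array([.99905,-.0436]);Y=np.array([.0436,.99905])
for k in range(3):
    S=np.array([.622,.1837])+Y*.114*(k-1); r=np.stack([(P[...,:2]-S)@X,(P[...,:2]-S)@Y,P[...,2]],-1)*1000
    b=r[(abs(r[...,1])<20)&(r[...,2]>55)&(r[...,2]<80)&(abs(r[...,0])<30)]; print(k,len(b),np.round(b.mean(0),1) if len(b) else '')
m=(abs(P[...,0]-.3685)<.015)&(abs(P[...,1]-.265)<.015); print('plunger z',np.sort(P[m][:,2])[-5:].round(4))
for t in ['nut','spacer','guard']:
    for f in find('top',P,t): print(t,round(f[0],2),rect(f[2]),np.round(np.percentile(f[2][:,2],[5,50,95]),3))
cv2.imwrite('pics/t9c.png',cv2.resize(p[80:330,180:520,::-1],(782,575),interpolation=cv2.INTER_CUBIC))
E
```

```text
between clips: x [-12.3  -3.9  10.7] y [-24.4  24.8] z [63.9 66. ] 935
end -1 x [-9.7 -3.5  7.6] y [-55.3 -41.1] ztop 64.4 190
end 1 x [-9.2 -2.7  7.7] y [41.8 61.8] ztop 63.3 143
between clips: x [-12.7  -1.2  10.9] y [-22.6  16.6] z [64.1 66. ] 506
end -1 x [-9.9 -2.8  8.5] y [-61.7 -41.2] ztop 64.5 202
0 165 [ 0.6 -1.7 63.2]
1 123 [ 1.3 -6.5 63.3]
2 0 
plunger z [0.0555 0.0556 0.0557 0.0563 0.057 ]
nut 0.74 [ 443.3 -176.2   45.5   32.3   64.6] [0.005 0.027 0.031]
spacer 0.66 [ 437.2 -222.8   31.1   31.4   89.9] [0.006 0.029 0.032]
guard 0.69 [ 587.8 -198.    60.   192.    89.8] [0.009 0.014 0.069]
```

View pics/t9c.png

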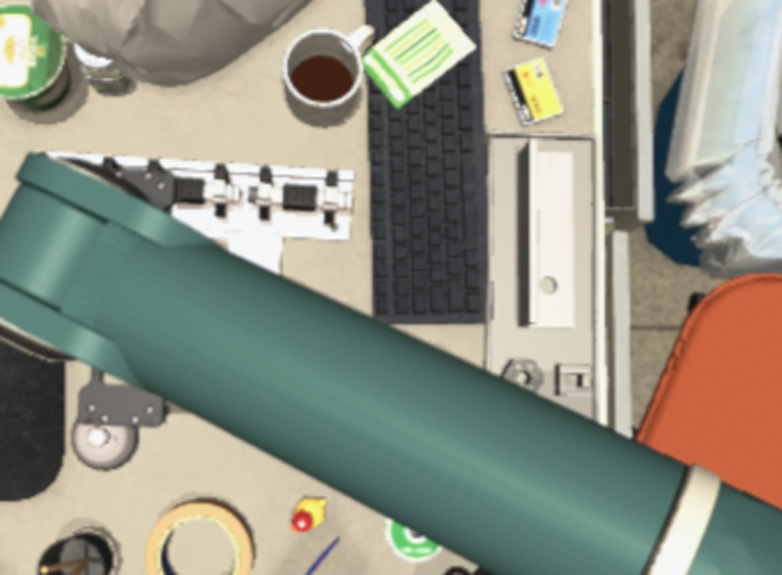

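```bash
python3 -c "
from cell import ctrl
print(ctrl.state()['t']); print(ctrl.close_job())"
```

```text
46.3167
the job is handed in; nothing more can be done
None
```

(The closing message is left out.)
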